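# Restock the carton flow lane

### The job

First turn the selector dial until its white pointer points at the flat stub (lane being filled), then lift the stray black case out of the flow lane into the empty blue tote. Then load every brown carton, lengthwise, into the raised end of the lane and let it slide down by itself (no carrying or pushing it along the lower half) until all are closed up against the stop. When all are in, turn the dial to the tall peg (lane ready); each time turn it the shorter way round, and leave everything else where it stands.

Things in the scene. Friction and masses are not known exactly. Their poses are not given: they have to be found in the camera images.
- lane: Fixed grey flow lane with aluminium side walls, 460 mm long, 66 mm wide inside; walls 4 mm thick, 15 mm above the trough floor. The floor slopes 0.35 rad and is slick: things let go slide down by themselves in 2 s. Origin on the table under its middle; y runs level along the lane to the RAISED, open end (stop at y = -225 mm), x across, z up.
- lane_stop (a point): middle of the foot of the stop plate at the low end, on the trough floor (steel plate across the lane, 45 mm high). Axes as lane.
- lane_infeed (a point): point on the trough floor, on its centre line, 400 mm up the slope from the stop, 60 mm short of the open raised end: loading here leaves room even above five queued cartons (which fill 350 mm). Axes as lane.
- case_mid (a point): centre of the body of the stray black plastic case: block 90 mm long (its y), 56 wide (its x), 48 high (its z), about 0.3 kg, with a rib handle on top. It starts in the lane against the stop, lengthwise.
- case_rib (a point): centre of the case's rib handle: 60 mm long along the case's y, 14 mm thick along its x, 26 mm high, standing on the middle of the case's top (37 mm above case_mid along the case's z). Axes as case_mid.
- tote: empty blue open-top tote, 190 mm (x) x 150 mm (y) x 70 mm high, walls and floor 4 mm, origin under its centre; stands to one side (left or right varies). Fixed.
- dial (a joint): angle of the selector's dial in rad, counter-clockwise positive seen from above, endless both ways (the value counts on past pi without wrapping), held by light friction (0.05 N m) wherever it is left. At 0 the white pointer points along the selector's +x.
- selector: grey selector housing on the table, 184 x 184 x 40 mm, origin under its centre, dial on top in its centre; stands on the side opposite the tote. Fixed.
- dial_grip (a point): point on the dial's axis, at mid-height of its black bar grip (bar 60 mm long along this point's x, 16 mm thick along its y, from 50 to 95 mm above the table; the point is 74 mm above the table). The white pointer at the dial's foot reaches 71 mm out along this point's +x.
- peg_tall: the tall index peg on the selector housing: steel, 12 mm thick, 34 mm high above the housing's top, 83 mm from the dial's axis. Origin at the centre of its foot. It stands 2.2 rad round from the selector's +x, on either hand.
- stub_flat: the other index mark, a flat steel stub 18 mm across and only 8 mm high, at the same distance from the dial's axis, 2.2 rad from the selector's +x on the other hand: at the start 1.5 to 2.9 rad round from the pointer. The shorter way from stub to peg (1.9 rad) crosses the selector's -x side. Origin at the centre of its foot.
- carton0_mid (a point): centre of a brown cardboard carton, 70 mm long (its x), 54 x 54 mm across, 0.15 to 0.31 kg, starting on the table between robot and lane; three to five of the five are present, all alike.
- carton1_mid (a point): centre of a brown cardboard carton, 70 mm long (its x), 54 x 54 mm across, 0.15 to 0.31 kg, starting on the table between robot and lane; three to five of the five are present, all alike.
- carton2_mid (a point): centre of a brown cardboard carton, 70 mm long (its x), 54 x 54 mm across, 0.15 to 0.31 kg, starting on the table between robot and lane; three to five of the five are present, all alike.
- carton3_mid (a point): centre of a brown cardboard carton, 70 mm long (its x), 54 x 54 mm across, 0.15 to 0.31 kg, starting on the table between robot and lane; three to five of the five are present, all alike.
- carton4_mid (a point): centre of a brown cardboard carton, 70 mm long (its x), 54 x 54 mm across, 0.15 to 0.31 kg, starting on the table between robot and lane; three to five of the five are present, all alike.
- tape_roll: bystander: open roll of tape lying flat, 80 mm across, 20 high, origin under its centre. Leave where it is.
- screwdriver: bystander: screwdriver lying near the robot, origin under its middle. Leave where it is.
- jar: bystander: jar with lid, 60 mm across, 90 high, behind the lane's raised end. Leave where it is.
- mug: bystander: white mug, 80 mm across, 90 high, far right. Leave where it is.
There are look-alikes about, which are no part of the job. Leave any orange or turquoise look-alike of the part that bears carton4_mid alone.

How it is judged:
On the way, in this order (a step that is already met when the one before it is completed fails the run):
1. the dial's pointer points at the flat stub, reached the shorter way (y of stub_flat in the frame of dial_grip between -0.011 and 0.011 m and x of stub_flat in the frame of dial_grip above 0.04 m and value of joint dial between -2.75 and 2.75 rad), for 0.2 s.
2. the black case lies in the blue tote (x of case_mid in the frame of tote between -0.09 and 0.09 m and y of case_mid in the frame of tote between -0.07 and 0.07 m and z of case_mid in the frame of tote below 0.065 m), for 0.2 s.
3. every carton present lies lengthwise in the lane, closed up to the stop (x of carton0_mid in the frame of lane between -0.012 and 0.012 m and y of carton0_mid in the frame of lane between -0.2108 and 0.0898 m and z of each of carton0_mid, carton1_mid, carton2_mid, carton3_mid, carton4_mid in the frame of lane below 0.215 m and angle between the x axis of each of carton0_mid, carton1_mid, carton2_mid, carton3_mid, carton4_mid and the y axis of lane, either way round below 0.5 rad and (y of carton0_mid in the frame of lane below -0.1939 m or (distance between carton0_mid and carton1_mid below 0.08 m and x of carton1_mid in the frame of lane above -0.012 m and y of carton1_mid in the frame of lane below 0.0663 m) or (distance between carton0_mid and carton2_mid below 0.08 m and x of carton2_mid in the frame of lane above -0.012 m and y of carton2_mid in the frame of lane below 0.0663 m) or (distance between carton0_mid and carton3_mid below 0.08 m and x of carton3_mid in the frame of lane above -0.012 m and y of carton3_mid in the frame of lane below 0.0663 m) or (distance between carton0_mid and carton4_mid below 0.08 m and x of carton4_mid in the frame of lane above -0.012 m and y of carton4_mid in the frame of lane below 0.0663 m)) and x of carton1_mid in the frame of lane between -0.012 and 0.012 m and y of carton1_mid in the frame of lane between -0.2108 and 0.0898 m and (y of carton1_mid in the frame of lane below -0.1939 m or (distance between carton1_mid and carton0_mid below 0.08 m and x of carton0_mid in the frame of lane above -0.012 m and y of carton0_mid in the frame of lane below 0.0663 m) or (distance between carton1_mid and carton2_mid below 0.08 m and x of carton2_mid in the frame of lane above -0.012 m and y of carton2_mid in the frame of lane below 0.0663 m) or (distance between carton1_mid and carton3_mid below 0.08 m and x of carton3_mid in the frame of lane above -0.012 m and y of carton3_mid in the frame of lane below 0.0663 m) or (distance between carton1_mid and carton4_mid below 0.08 m and x of carton4_mid in the frame of lane above -0.012 m and y of carton4_mid in the frame of lane below 0.0663 m)) and x of carton2_mid in the frame of lane between -0.012 and 0.012 m and y of carton2_mid in the frame of lane between -0.2108 and 0.0898 m and (y of carton2_mid in the frame of lane below -0.1939 m or (distance between carton2_mid and carton0_mid below 0.08 m and x of carton0_mid in the frame of lane above -0.012 m and y of carton0_mid in the frame of lane below 0.0663 m) or (distance between carton2_mid and carton1_mid below 0.08 m and x of carton1_mid in the frame of lane above -0.012 m and y of carton1_mid in the frame of lane below 0.0663 m) or (distance between carton2_mid and carton3_mid below 0.08 m and x of carton3_mid in the frame of lane above -0.012 m and y of carton3_mid in the frame of lane below 0.0663 m) or (distance between carton2_mid and carton4_mid below 0.08 m and x of carton4_mid in the frame of lane above -0.012 m and y of carton4_mid in the frame of lane below 0.0663 m)) and x of carton3_mid in the frame of lane between -0.012 and 0.012 m and y of carton3_mid in the frame of lane between -0.2108 and 0.0898 m and (y of carton3_mid in the frame of lane below -0.1939 m or (distance between carton3_mid and carton0_mid below 0.08 m and x of carton0_mid in the frame of lane above -0.012 m and y of carton0_mid in the frame of lane below 0.0663 m) or (distance between carton3_mid and carton1_mid below 0.08 m and x of carton1_mid in the frame of lane above -0.012 m and y of carton1_mid in the frame of lane below 0.0663 m) or (distance between carton3_mid and carton2_mid below 0.08 m and x of carton2_mid in the frame of lane above -0.012 m and y of carton2_mid in the frame of lane below 0.0663 m) or (distance between carton3_mid and carton4_mid below 0.08 m and x of carton4_mid in the frame of lane above -0.012 m and y of carton4_mid in the frame of lane below 0.0663 m)) and x of carton4_mid in the frame of lane between -0.012 and 0.012 m and y of carton4_mid in the frame of lane between -0.2108 and 0.0898 m and (y of carton4_mid in the frame of lane below -0.1939 m or (distance between carton4_mid and carton0_mid below 0.08 m and x of carton0_mid in the frame of lane above -0.012 m and y of carton0_mid in the frame of lane below 0.0663 m) or (distance between carton4_mid and carton1_mid below 0.08 m and x of carton1_mid in the frame of lane above -0.012 m and y of carton1_mid in the frame of lane below 0.0663 m) or (distance between carton4_mid and carton2_mid below 0.08 m and x of carton2_mid in the frame of lane above -0.012 m and y of carton2_mid in the frame of lane below 0.0663 m) or (distance between carton4_mid and carton3_mid below 0.08 m and x of carton3_mid in the frame of lane above -0.012 m and y of carton3_mid in the frame of lane below 0.0663 m)) and y of any of carton0_mid, carton1_mid, carton2_mid, carton3_mid, carton4_mid in the frame of lane below -0.1939 m), for 0.2 s.
4. the dial's pointer points at the tall peg, reached the shorter way (y of peg_tall in the frame of dial_grip between -0.011 and 0.011 m and x of peg_tall in the frame of dial_grip above 0.04 m and (value of joint dial above 2.75 rad or value of joint dial below -2.75 rad)), for 0.2 s.
At the end, for the whole second after the job is handed in: Case in the tote; every carton in the lane, within 12 mm of its centre line and about lengthwise, the lowest within 8 mm of the stop, each other within 10 mm of touching its neighbour; the pointer's line within 11 mm of the tall peg's centre, reached the shorter way; all at rest (all of step 2 and all of step 3 and all of step 4 and linear speed of each of carton0, carton1, carton2, carton3, carton4, case below 0.03 m/s and velocity of joint dial between -0.1 and 0.1 rad/s).
It fails at once if the dial is wound round and round (value of joint dial above 5.5 rad or value of joint dial below -5.5 rad).
It fails at once if a carton is touched by the fingers while it lies in the lower half of the lane ((contact force between the fingers and carton0 above 1 N and x of carton0_mid in the frame of lane between -0.02 and 0.02 m and y of carton0_mid in the frame of lane between -0.2155 and -0.0276 m and z of carton0_mid in the frame of lane below 0.215 m) or (contact force between the fingers and carton1 above 1 N and x of carton1_mid in the frame of lane between -0.02 and 0.02 m and y of carton1_mid in the frame of lane between -0.2155 and -0.0276 m and z of carton1_mid in the frame of lane below 0.215 m) or (contact force between the fingers and carton2 above 1 N and x of carton2_mid in the frame of lane between -0.02 and 0.02 m and y of carton2_mid in the frame of lane between -0.2155 and -0.0276 m and z of carton2_mid in the frame of lane below 0.215 m) or (contact force between the fingers and carton3 above 1 N and x of carton3_mid in the frame of lane between -0.02 and 0.02 m and y of carton3_mid in the frame of lane between -0.2155 and -0.0276 m and z of carton3_mid in the frame of lane below 0.215 m) or (contact force between the fingers and carton4 above 1 N and x of carton4_mid in the frame of lane between -0.02 and 0.02 m and y of carton4_mid in the frame of lane between -0.2155 and -0.0276 m and z of carton4_mid in the frame of lane below 0.215 m)).
It fails at once if a bystander is moved more than 40 mm (distance of any of tape_roll, screwdriver, jar, mug from where it was at the start of the episode above 0.04 m).
Of carton0, carton1, carton2, carton3, carton4 only 3 to 5 are there at a start; the rules pass over those that are not, and their reading is None.
At some moment in a run one of carton0, carton1, carton2, carton3, carton4 may be knocked a few centimetres aside while the robot is not near it.
Once in a run the grip may slacken for a moment while it holds something.
It also fails if it takes over 210 s, if anything falls off the work surface, if the arm or the gripper's body presses on something with over 40 N, if the wrist force passes 120 N, or if a joint passes its speed limit or range.

### The arm

A 6-joint arm with a two-finger parallel gripper is mounted at the origin on the work surface. World frame = base frame: x ahead of the robot, y to its left, z up, the work surface at z = 0. Lengths are in m, angles in rad, forces in N, time in s.
With the tool pointing down it reaches from about 0.425 to 0.95 m from the base axis. Payload 3.5 kg.
Tool frame: the origin (TCP) lies at the very end of the fingers, on their centre line; the grasp point (between the pads) lies ctrl.tcp_to_grasp behind it (ctrl.tcp_to_grasp is the distance from the TCP to the grasp point, in m); z points along the fingers, y is the line along which they close (so a half turn about z gives the same grasp; the last joint's range is limited). The gripper opens to 85 mm and grips with 20 to 120 N. Pads are 22 mm wide; open, the fingers measure 114 mm over their backs; the gripper's body (76 mm by 85 mm) begins 54 mm behind the grasp point. The pads swing forward as they close: fully open they stand 13 mm farther back than shut.
Start: joints at [1.193, 0.286, 1.577, -0, 1.279, -0.15], TCP at [0.152, 0.658, 0.231] pointing down, gripper open.
Joint ranges: [-2.77, 2.77], [-0.9, 2.22], [0.21, 2.48], [-1.53, 4.67], [0.24, 2.81], [-2.84, 2.84]. Speed limits (rad/s): [2.79, 2.79, 3.14, 3.14, 3.14, 3.14].

### API

Orientations are given as a unit quaternion [x, y, z, w].
In Python, from plant import ctrl gives the robot as it stands.
- The arm moves only by the shell command python3 -m inch 'ROWS' [FORCE]. ROWS is JSON, a list of rows, each an object with "slide": the shift along the tool's x, y, z in cm, a list of three; "turn": the turn about the tool's z in rad; "grip": the finger opening in cm, from 0 to 8.54. A call has 1 to 20 rows; each row is the pose to reach, as a shift and turn from the pose commanded when the call began, along the tool's axes at that moment; what a row does not reach only later rows make up. A row lasts 1/10 s, in which the tool goes at most 50 mm and 8.59 degrees, less where a joint would pass 70% of its speed; a pose out of reach is approached as far as the arm can. A call with a gripper value outside its range is refused whole. The fingers move at their own pace and stop on an object; FORCE is the grip in N (left out, the last holds). Time passes only in rows, so rows that repeat a pose let the fingers close. It gives the time, the measured TCP pose, the force, the opening and the grip force at its end, in the units of the state.
- ctrl.get_state(): the state, without advancing time (a new reading comes with each control period).
- ctrl.read_camera(name): name is "scene" or "top" or "wrist"; returns (picture, depth): 420x560x3 uint8, red, green, blue; 420x560 float32, m along the optical axis (not along the pixel's ray), 0 where there is no reading.
- ctrl.camera_info(name): a dict with "K" (3x3 intrinsics, pixels), "camera_from_world" (4x4, takes a point from world to camera coordinates); the wrist camera has in their place "T_tool_cam" (4x4, takes a point from camera to tool coordinates, whose origin is the TCP and whose axes are the flange's). Camera axes: x right, y down, z forward; pixel columns grow to the right and rows downward; lengths in m; the calibration is good to about 2 mm. A picture is of the moment at which its call begins: read the wrist's pose just before it. camera_info takes no time and is no camera call.
- ctrl.sign_off(): hands the job in; it is judged then, once.
The state is a dict: "time": time; "qpos": joint angles; "dq": joint speeds; "joint_efforts": joint torques, N m; "eef_pos": TCP position; "tcp_rot": TCP orientation; "contact_force": force on the tool from outside, world axes, zero at the start; "wrist_torque": the same for the moment, N m; "opening": opening from 0.0 (shut) to 1.0 (fully open); "finger_force": force on a finger pad.
Only numpy, scipy, OpenCV 4.12 (cv2) and the standard library are available. Lean on these libraries where they do the work, as an engineer would, in place of code of your own. Each camera call takes 0.05 s, during which the arm holds its last target. There are 200 camera calls.

## Working session

There is one attempt and no reset: what is moved stays moved. The work goes in short steps, Python scripts to look and compute and a shell command to move; the robot and the scene stay as the last step left them, time stands still between calls to the robot, and variables do not carry over. Pictures are saved under pics/ and viewed, at most 14 in all, crops included, and the job is handed in when it is done.

```bash
mkdir -p pics; ls; cat > h.py <<'E'
import numpy as np, cv2
from plant import ctrl
from scipy.spatial.transform import Rotation as R
def shot(name, save=None):
    s=ctrl.get_state()
    im,d=ctrl.read_camera(name); ci=ctrl.camera_info(name); K=np.array(ci["K"])
    if name=="wrist":
        T=np.eye(4); T[:3,:3]=R.from_quat(s["tcp_rot"]).as_matrix(); T[:3,3]=s["eef_pos"]
        W=T@np.array(ci["T_tool_cam"])
    else: W=np.linalg.inv(np.array(ci["camera_from_world"]))
    if save: cv2.imwrite("pics/"+save,im[:,:,::-1])
    v,u=np.mgrid[:420,:560]
    ray=np.stack([(u-K[0,2])/K[0,0],(v-K[1,2])/K[1,1],np.ones_like(u,float)],-1)@W[:3,:3].T
    P=ray*d[...,None]+W[:3,3]   # world point per pixel (depth)
    P[d==0]=np.nan
    return im,d,P,ray,W[:3,3]
def onplane(ray,o,u,v,z):
    r=ray[int(round(v)),int(round(u))]; return o+r*(z-o[2])/r[2]
E
python3 - <<'E'
from h import *
print(ctrl.get_state(), ctrl.tcp_to_grasp)
for n in("top","scene"):
    im,d,P,ray,o=shot(n,n+"0.png"); print(n,o,ray[210,280],(d>0).mean())
E
```

```text
pics
{'time': 0.0, 'qpos': array([ 1.19298964e+00,  2.87234967e-01,  1.57820621e+00,  1.70485832e-05,
        1.27860067e+00, -1.50025905e-01]), 'dq': array([-0.00055693, -0.00044166, -0.00037289,  0.00114292,  0.00284024,
        0.00019453]), 'joint_efforts': array([-2.95687187e-04, -4.05980551e+01, -2.92621744e+01, -1.75852492e-04,
        5.70274831e-03,  4.31942738e-06]), 'eef_pos': array([0.15216025, 0.65693877, 0.22988516]), 'tcp_rot': array([ 1.13646703e-01,  9.93520471e-01, -1.18006819e-03, -3.27329925e-04]), 'contact_force': array([ 0.13331128, -0.02124818, -0.07090577]), 'wrist_torque': array([-0.07361083,  0.0682892 , -0.00911839]), 'finger_force': 0.0, 'opening': 1.0008223412782689} 0.0187
top [ 0.38919519 -0.05515897  1.46344573] [ 0.07177426  0.00142596 -0.99744403] 0.996062925170068
scene [ 1.20621603 -0.60668748  0.82586788] [-0.60462605  0.5033235  -0.61750881] 0.9959098639455782
```

View pics/top0.png

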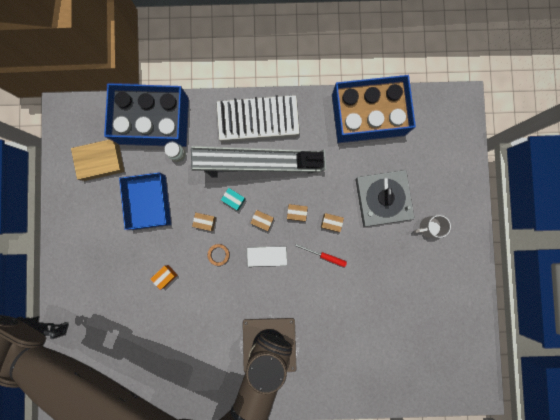

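View pics/scene0.png

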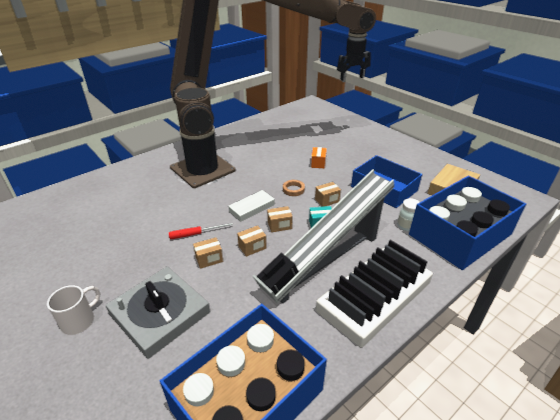

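The top view shows four brown cartons at (203,222), (262,221), (297,212) and (332,222). The turquoise and orange look-alikes are at (233,198) and (163,278). The lane runs from its raised end at (192,160) to the case at (312,160). The tote is at (145,202) and the selector at (386,198), with the pointer up in the image. Next I'll measure these and look closely at the selector.

```bash
python3 - <<'E'
from h import *
im,d,P,ray,o=shot("top")
hsv=cv2.cvtColor(im,cv2.COLOR_RGB2HSV)
z=P[...,2]
def blobs(m,lo,name):
    n,l,st,c=cv2.connectedComponentsWithStats(m.astype(np.uint8))
    for i in range(1,n):
        if st[i,4]>lo:
            q=P[l==i]; r=cv2.minAreaRect((q[:,:2]*1000).astype(np.float32))
            print(name,c[i].round(),st[i,4],np.round(r[0]),np.round(r[1]),round(r[2],1),"zmed",np.nanmedian(z[l==i]).round(3))
v,u=np.mgrid[:420,:560]
# cartons: tall region 35..75mm in carton area
reg=(u>150)&(u<350)&(v>185)&(v<292)
blobs(reg&(z>0.035)&(z<0.08),40,"carton?")
blobs((u>110)&(u<180)&(v>165)&(v<240)&(z>0.05),50,"tote")
blobs((u>340)&(u<420)&(v>160)&(v<235)&(z>0.03),50,"sel")
L=(u>185)&(u<330)&(v>140)&(v<180)&(z>0.03)
blobs(L,100,"lane")
blobs(L&(hsv[...,2]<60),30,"dark")
np.savez("top.npz",P=P)
big=np.hstack([cv2.resize(im[160:240,345:425],(400,400),interpolation=cv2.INTER_CUBIC)])
im2,d2,P2,r2,o2=shot("scene")
big=np.hstack([big,cv2.resize(im2[255:355,100:220],(400,400)),])
cv2.imwrite("pics/c1.png",big[:,:,::-1])
E
```

```text
carton? [163. 208.] 172 [513. 367.] [ 49. 152.] 76.4 zmed 0.063
carton? [232. 199.] 295 [537. 120.] [72. 54.] 56.2 zmed 0.054
carton? [297. 212.] 291 [ 481. -114.] [70. 54.] 81.2 zmed 0.055
carton? [262. 220.] 291 [456.  14.] [70. 54.] 64.7 zmed 0.055
carton? [203. 221.] 300 [457. 228.] [71. 54.] 76.2 zmed 0.054
carton? [332. 222.] 300 [ 441. -242.] [71. 54.] 74.3 zmed 0.055
carton? [163. 277.] 327 [261. 376.] [54. 71.] 42.6 zmed 0.054
tote [141. 200.] 443 [537. 441.] [191. 154.] 6.0 zmed 0.067
sel [385. 198.] 2501 [ 527. -441.] [184. 186.] 7.0 zmed 0.041
lane [256. 160.] 3085 [664.   9.] [ 76. 460.] 1.1 zmed 0.121
dark [310. 160.] 439 [ 667. -166.] [94. 61.] 88.5 zmed 0.1
dark [211. 173.] 58 [626. 188.] [19. 26.] 27.8 zmed 0.097
```

View pics/c1.png

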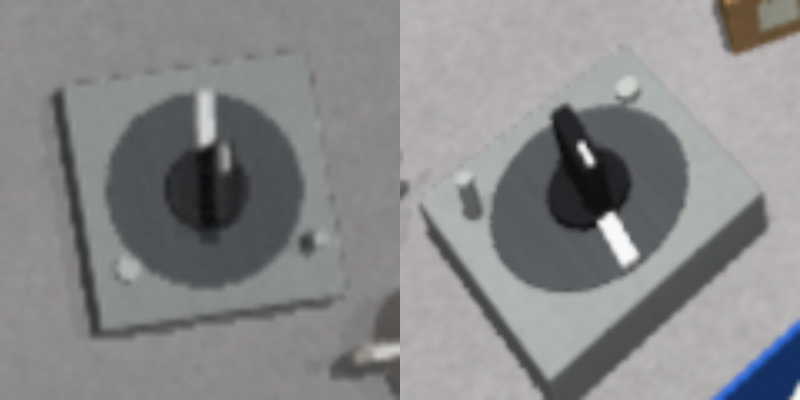

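In the crop, the flat stub is lower left (128,270), the tall peg lower right (318,240) and the pointer points up (206,115). So the dial goes counter-clockwise about 2.2 rad to the stub, then another 1.9 rad counter-clockwise to the peg.

```bash
cat >> h.py <<'E'
def to(*wps):
    """world waypoints (x,y,z,yaw of tool y) -> slide cm, turn (tool pointing down)"""
    s=ctrl.get_state(); M=R.from_quat(s["tcp_rot"]).as_matrix()
    y0=np.arctan2(M[1,1],M[0,1]); print("at",s["eef_pos"].round(4),"yaw",y0.round(3),"q",s["qpos"].round(2),"t",round(s["time"],1),"F",s["contact_force"].round(1),"open",round(s["opening"],2),round(s["finger_force"],1))
    p=s["eef_pos"]
    for w in wps:
        dt=(y0-w[3]+np.pi)%(2*np.pi)-np.pi
        q1=np.arctan2(w[1],w[0]); q6=(q1-(y0-dt))
        print(w,"slide",(M.T@(np.array(w[:3])-s["eef_pos"])*100).round(1),"turn",dt.round(3),"rows",np.ceil(max(np.linalg.norm(np.array(w[:3])-p)/.05,0)),"q6",q6.round(2))
        p=np.array(w[:3])
E
python3 - <<'E'
from h import *
print(ctrl.camera_info("wrist"))
to((.5,.25,.3,-.1),(.49,-.36,.3,-1.57),(.527,-.441,.3,-1.57))
E
```

```text
{'K': array([[355.15988346,   0.        , 280.29348106],
       [  0.        , 355.15988346, 214.081977  ],
       [  0.        ,   0.        ,   1.        ]]), 'T_tool_cam': array([[ 1.95637554e-04, -9.55459689e-01, -2.95121576e-01,
         7.59075136e-02],
       [ 9.99999977e-01,  1.62216611e-04,  1.37726686e-04,
        -3.18833703e-04],
       [-8.37186744e-05, -2.95121596e-01,  9.55459699e-01,
        -1.41372079e-01],
       [ 0.00000000e+00,  0.00000000e+00,  0.00000000e+00,
         1.00000000e+00]])}
at [0.1522 0.6572 0.2304] yaw 1.343 q [ 1.19  0.29  1.58  0.    1.28 -0.15] t 0.2 F [ 0.3  0.6 -0.1] open 1.0 0.0
(0.5, 0.25, 0.3, -0.1) slide [-43.1 -31.8  -6.9] turn 1.443 rows 11.0 q6 0.56
(0.49, -0.36, 0.3, -1.57) slide [-55.9 -91.5  -6.8] turn 2.913 rows 13.0 q6 0.94
(0.527, -0.441, 0.3, -1.57) slide [-61.3 -98.5  -6.8] turn 2.913 rows 2.0 q6 0.87
```

```bash
python3 -m inch '[{"slide":[-43,-32,-7],"turn":1.44,"grip":8.5},{"slide":[-43,-32,-7],"turn":1.44,"grip":8.5},{"slide":[-43,-32,-7],"turn":1.44,"grip":8.5},{"slide":[-43,-32,-7],"turn":1.44,"grip":8.5},{"slide":[-43,-32,-7],"turn":1.44,"grip":8.5},{"slide":[-43,-32,-7],"turn":1.44,"grip":8.5},{"slide":[-43,-32,-7],"turn":1.44,"grip":8.5},{"slide":[-43,-32,-7],"turn":1.44,"grip":8.5},{"slide":[-43,-32,-7],"turn":1.44,"grip":8.5},{"slide":[-43,-32,-7],"turn":1.44,"grip":8.5},{"slide":[-43,-32,-7],"turn":1.44,"grip":8.5},{"slide":[-43,-32,-7],"turn":1.44,"grip":8.5}]'
python3 - <<'E'
from h import *
to((.49,-.36,.3,-1.57),(.527,-.441,.27,-1.57))
E
```

```text
time: 1.4
eef_pos: [0.5019, 0.2451, 0.302]
tcp_rot: [0.743, 0.67, 0.0, 0.001]
contact_force: [0.4, 0.4, -0.8]
opening: 0.995
finger_force: 0.0
at [0.5019 0.2451 0.302 ] yaw -0.103 q [ 0.27 -0.02  1.79 -0.    1.37  0.38] t 1.4 F [ 0.4  0.4 -0.8] open 0.99 0.0
(0.49, -0.36, 0.3, -1.57) slide [-60.3   5.    0.3] turn 1.467 rows 13.0 q6 0.94
(0.527, -0.441, 0.27, -1.57) slide [-68.    9.5   3.3] turn 1.467 rows 2.0 q6 0.87
```

```bash
python3 -m inch '[{"slide":[-60,5,0],"turn":1.47,"grip":8.5},{"slide":[-60,5,0],"turn":1.47,"grip":8.5},{"slide":[-60,5,0],"turn":1.47,"grip":8.5},{"slide":[-60,5,0],"turn":1.47,"grip":8.5},{"slide":[-60,5,0],"turn":1.47,"grip":8.5},{"slide":[-60,5,0],"turn":1.47,"grip":8.5},{"slide":[-60,5,0],"turn":1.47,"grip":8.5},{"slide":[-60,5,0],"turn":1.47,"grip":8.5},{"slide":[-60,5,0],"turn":1.47,"grip":8.5},{"slide":[-60,5,0],"turn":1.47,"grip":8.5},{"slide":[-60,5,0],"turn":1.47,"grip":8.5},{"slide":[-60,5,0],"turn":1.47,"grip":8.5},{"slide":[-68,9.5,3.3],"turn":1.467,"grip":8.5},{"slide":[-68,9.5,3.3],"turn":1.467,"grip":8.5},{"slide":[-68,9.5,3.3],"turn":1.467,"grip":8.5},{"slide":[-68,9.5,3.3],"turn":1.467,"grip":8.5}]'
python3 - <<'E'
from h import *
im,d,P,ray,o=shot("wrist","w1.png"); np.savez("w1.npz",P=P,ray=ray,o=o)
to((.527,-.441,.27,-1.57))
E
```

```text
time: 3.0
eef_pos: [0.5277, -0.4368, 0.2653]
tcp_rot: [1.0, 0.003, -0.002, -0.002]
contact_force: [-0.2, 1.2, 0.1]
opening: 0.995
finger_force: 0.0
at [ 0.528  -0.4363  0.2676] yaw -1.563 q [-0.84  0.29  1.51  0.    1.35  0.72] t 3.0 F [0.5 0.3 0.5] open 1.0 0.0
(0.527, -0.441, 0.27, -1.57) slide [-0.1  0.5 -0.2] turn 0.007 rows 1.0 q6 0.87
```

View pics/w1.png

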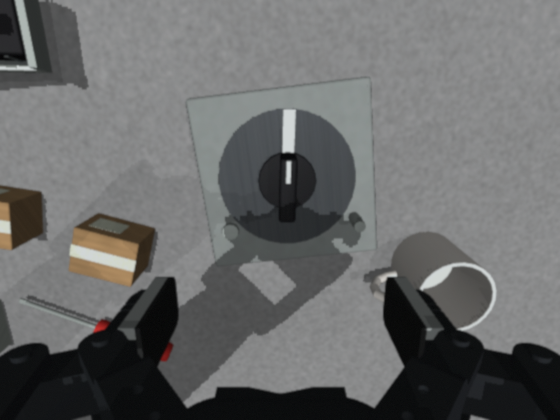

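The wrist view shows the dial bar at about (288,190), the pointer tip at (289,112), the stub at (231,231) and the peg at (358,222).

```bash
python3 - <<'E'
from h import *
f=np.load("w1.npz"); P=f["P"]; ray=f["ray"]; o=f["o"]; im=cv2.imread("pics/w1.png"); hsv=cv2.cvtColor(im,cv2.COLOR_BGR2HSV)
v,u=np.mgrid[:420,:560]; z=P[...,2]; B=(u>185)&(u<378)&(v>75)&(v<262)
m=B&(z>.03)&(z<.045); r=cv2.minAreaRect((P[m][:,:2]*1000).astype(np.float32)); print("housing",r)
bar=B&(z>.085)&(z<.11); r=cv2.minAreaRect((P[bar][:,:2]*1000).astype(np.float32)); print("bar",r,np.nanmedian(z[bar]))
wp=B&(hsv[...,2]>200)&(v<155)&(u>275)&(u<303); q=P[wp]; print("ptr",q.mean(0),wp.sum())
c=q[:,:2].mean(0); w,V=np.linalg.eigh(np.cov((q[:,:2]-c).T)); print("dir",V[:,1],np.arctan2(*V[::-1,1]))
for nm,(a,b,zz) in dict(stub=(231,231,.048),peg=(358,222,.074)).items(): print(nm,onplane(ray,o,a,b,zz),P[b,a])
pg=B&(z>.06)&(u>335); print("peg",P[pg].mean(0),P[pg].max(0),pg.sum())
E
```

```text
housing ((526.3657836914062, -442.92236328125), (183.84747314453125, 184.4365997314453), 6.889693260192871)
bar ((526.6533203125, -442.8844299316406), (15.972068786621094, 59.56553268432617), 88.8541030883789) 0.09366773091576708
ptr [ 0.57764195 -0.44364308  0.04686413] 409
dir [-0.99983838  0.01797818] 3.1236135033576504
stub [ 0.47144417 -0.38345803  0.048     ] [ 0.47117551 -0.38334835  0.0472671 ]
peg [ 0.49145936 -0.51301827  0.074     ] [ 0.49094482 -0.51336908  0.07246424]
peg [ 0.48727879 -0.51445607  0.07053475] [ 0.49191907 -0.50961349  0.07456862] 159
```

```bash
python3 - <<'E'
from h import *
to((.5265,-.4429,.12,-1.589),(.5265,-.4429,.06,-1.589))
E
```

```text
at [ 0.528  -0.4363  0.2676] yaw -1.563 q [-0.84  0.29  1.51  0.    1.35  0.72] t 3.0 F [0.5 0.3 0.5] open 1.0 0.0
(0.5265, -0.4429, 0.12, -1.589) slide [-0.1  0.7 14.8] turn 0.026 rows 3.0 q6 0.89
(0.5265, -0.4429, 0.06, -1.589) slide [-0.1  0.7 20.8] turn 0.026 rows 2.0 q6 0.89
```

```bash
python3 -m inch '[{"slide":[-0.1,0.6,7],"turn":0.026,"grip":8.5},{"slide":[-0.1,0.6,14.8],"turn":0.026,"grip":8.5},{"slide":[-0.1,0.6,14.8],"turn":0.026,"grip":6},{"slide":[-0.1,0.6,14.8],"turn":0.026,"grip":5},{"slide":[-0.1,0.6,14.8],"turn":0.026,"grip":5}]'
python3 - <<'E'
from h import *
to((.5265,-.4429,.06,-1.589))
E
```

```text
time: 3.55
eef_pos: [0.5274, -0.4423, 0.1222]
tcp_rot: [1.0, -0.009, 0.0, 0.0]
contact_force: [-0.0, -0.9, 1.0]
opening: 0.587
finger_force: 0.0
at [ 0.5274 -0.4423  0.1222] yaw -1.589 q [-0.85  0.41  1.62  0.    1.11  0.74] t 3.5 F [-0.  -0.9  1. ] open 0.59 0.0
(0.5265, -0.4429, 0.06, -1.589) slide [-0.1  0.1  6.2] turn 0.0 rows 2.0 q6 0.89
```

```bash
python3 -m inch '[{"slide":[-0.1,0,3],"turn":0,"grip":5},{"slide":[-0.1,0,6.2],"turn":0,"grip":5},{"slide":[-0.1,0,6.2],"turn":0,"grip":4},{"slide":[-0.1,0,6.2],"turn":0,"grip":1},{"slide":[-0.1,0,6.2],"turn":0,"grip":1},{"slide":[-0.1,0,6.2],"turn":0,"grip":1},{"slide":[-0.1,0,6.2],"turn":0,"grip":1},{"slide":[-0.1,0,6.2],"turn":0,"grip":1}]' 30
python3 - <<'E'
from h import *
to((.5265,-.4429,.06,-1.589))
E
```

```text
time: 4.35
eef_pos: [0.5277, -0.4427, 0.0631]
tcp_rot: [1.0, -0.01, 0.002, -0.0]
contact_force: [-1.3, 6.6, 3.3]
opening: 0.18
finger_force: 30.8
at [ 0.5277 -0.4427  0.0631] yaw -1.59 q [-0.85  0.48  1.64  0.    1.01  0.74] t 4.3 F [-1.3  6.6  3.3] open 0.18 30.8
(0.5265, -0.4429, 0.06, -1.589) slide [-0.1  0.   0.3] turn -0.001 rows 1.0 q6 0.89
```

```bash
python3 -m inch '[{"slide":[0,0,0],"turn":-1.2,"grip":1},{"slide":[0,0,0],"turn":-1.2,"grip":1},{"slide":[0,0,0],"turn":-1.2,"grip":1},{"slide":[0,0,0],"turn":-1.2,"grip":1},{"slide":[0,0,0],"turn":-1.2,"grip":1},{"slide":[0,0,0],"turn":-1.2,"grip":1},{"slide":[0,0,0],"turn":-1.2,"grip":1},{"slide":[0,0,0],"turn":-1.2,"grip":1},{"slide":[0,0,0],"turn":-2.34,"grip":1},{"slide":[0,0,0],"turn":-2.34,"grip":1},{"slide":[0,0,0],"turn":-2.34,"grip":1},{"slide":[0,0,0],"turn":-2.34,"grip":1},{"slide":[0,0,0],"turn":-2.34,"grip":1},{"slide":[0,0,0],"turn":-2.34,"grip":1},{"slide":[0,0,0],"turn":-2.34,"grip":1},{"slide":[0,0,0],"turn":-2.34,"grip":1},{"slide":[0,0,0],"turn":-2.34,"grip":1},{"slide":[0,0,0],"turn":-2.34,"grip":1},{"slide":[0,0,0],"turn":-2.34,"grip":1}]'
python3 - <<'E'
from h import *
to((.5265,-.4429,.06,-1.589+2.338))
E
```

```text
time: 6.25
eef_pos: [0.527, -0.4423, 0.0632]
tcp_rot: [0.399, 0.917, 0.001, 0.0]
contact_force: [-2.3, 6.9, 6.2]
opening: 0.182
finger_force: 32.5
at [ 0.527  -0.4423  0.0632] yaw 0.751 q [-0.85  0.48  1.65  0.    1.01 -1.6 ] t 6.2 F [-2.3  6.9  6.2] open 0.18 32.5
(0.5265, -0.4429, 0.06, 0.7490000000000001) slide [-0.  -0.1  0.3] turn 0.002 rows 1.0 q6 -1.45
```

```bash
python3 -m inch '[{"slide":[0,0,0],"turn":-2.34,"grip":5},{"slide":[0,0,0],"turn":0,"grip":5},{"slide":[0,0,0],"turn":0,"grip":5},{"slide":[0,0,-6],"turn":0,"grip":7},{"slide":[0,0,-12],"turn":0,"grip":8.5},{"slide":[0,0,-20],"turn":0,"grip":8.5},{"slide":[0,0,-20],"turn":0,"grip":8.5},{"slide":[0,0,-20],"turn":0,"grip":8.5},{"slide":[0,0,-20],"turn":0,"grip":8.5}]' >/dev/null; echo
```

```text
(no output)
```

My first row carried a stray turn, so the dial may have moved. Checking it now.

```bash
cat > dial.py <<'E'
from h import *
im,d,P,ray,o=shot("wrist","dl.png"); hsv=cv2.cvtColor(im,cv2.COLOR_RGB2HSV); z=P[...,2]
c=np.array([.5265,-.4429]); rr=np.hypot(P[...,0]-c[0],P[...,1]-c[1])
m=(rr<.073)&(rr>.03)&(z<.06)&(hsv[...,2]>150)&(hsv[...,1]<60)
q=P[m][:,:2]-c; print(m.sum(),q.mean(0),"ptr yaw",np.arctan2(*q.mean(0)[::-1]),"stub 2.32 peg",-2.2+.12)
bar=(rr<.035)&(z>.085)&(z<.11); print("bar",cv2.minAreaRect((P[bar][:,:2]*1000).astype(np.float32)))
E
python3 dial.py; python3 - <<'E'
from h import *
to((.5265,-.4429,.26,.75))
E
```

```text
406 [-0.0385901   0.04123248] ptr yaw 2.3231034410751077 stub 2.32 peg -2.08
bar ((526.935546875, -442.3990478515625), (15.505575180053711, 59.71710205078125), 42.843624114990234)
at [ 0.526  -0.4435  0.2604] yaw 0.752 q [-0.85  0.29  1.51  0.    1.33 -1.6 ] t 7.2 F [ 0.4  1.  -1.4] open 1.0 0.0
(0.5265, -0.4429, 0.26, 0.75) slide [0.  0.1 0. ] turn 0.002 rows 1.0 q6 -1.45
```

View pics/dl.png

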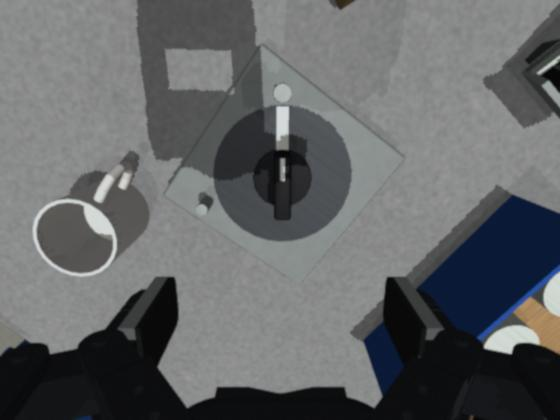

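The pointer at (282,120) is in line with the stub at (282,93), so step 1 is done. Next is the case.

```bash
python3 - <<'E'
from h import *
to((.58,-.35,.36,.4),(.665,-.17,.36,0.02))
E
```

```text
at [ 0.526  -0.4435  0.2604] yaw 0.752 q [-0.85  0.29  1.51  0.    1.33 -1.6 ] t 7.2 F [ 0.4  1.  -1.4] open 1.0 0.0
(0.58, -0.35, 0.36, 0.4) slide [  3.1  10.3 -10. ] turn 0.352 rows 3.0 q6 -0.94
(0.665, -0.17, 0.36, 0.02) slide [ 10.5  28.8 -10. ] turn 0.732 rows 4.0 q6 -0.27
```

```bash
python3 -m inch '[{"slide":[3.1,10.3,-10],"turn":0.35,"grip":8.5},{"slide":[3.1,10.3,-10],"turn":0.35,"grip":8.5},{"slide":[3.1,10.3,-10],"turn":0.35,"grip":8.5},{"slide":[10.5,28.8,-10],"turn":0.73,"grip":8.5},{"slide":[10.5,28.8,-10],"turn":0.73,"grip":8.5},{"slide":[10.5,28.8,-10],"turn":0.73,"grip":8.5},{"slide":[10.5,28.8,-10],"turn":0.73,"grip":8.5},{"slide":[10.5,28.8,-10],"turn":0.73,"grip":8.5},{"slide":[10.5,28.8,-10],"turn":0.73,"grip":8.5}]'
python3 - <<'E'
from h import *
im,d,P,ray,o=shot("wrist","w2.png"); np.savez("w2.npz",P=P,im=im)
to((.665,-.17,.36,0.02))
E
```

```text
time: 8.1
eef_pos: [0.6648, -0.1687, 0.3561]
tcp_rot: [0.699, 0.715, -0.001, -0.002]
contact_force: [0.4, -0.9, -0.5]
opening: 0.992
finger_force: 0.0
at [ 0.6645 -0.1701  0.3565] yaw 0.021 q [-0.4   0.25  1.4  -0.    1.5  -0.42] t 8.2 F [-0.1 -0.3  0.3] open 0.99 0.0
(0.665, -0.17, 0.36, 0.02) slide [ 0.   0.  -0.3] turn 0.001 rows 1.0 q6 -0.27
```

View pics/w2.png

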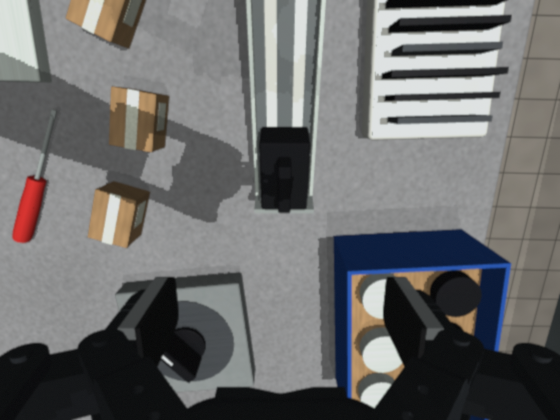

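The case is at (285,167), with its rib around (284,185), against the stop at (283,210).

```bash
python3 - <<'E'
from h import *
f=np.load("w2.npz"); P=f["P"]; im=f["im"]; g=im.max(2); z=P[...,2]; v,u=np.mgrid[:420,:560]
m=(u>255)&(u<315)&(v>120)&(v<225)&(g<70)&(z>.03)
q=P[m]; print("case z pct",np.percentile(q[:,2],[5,50,95,100]))
# height along slope normal: remove plane slope .35 along +y
h=q[:,2]-np.tan(.35)*(q[:,1]+.16); print(np.histogram(h,12))
rib=h>np.percentile(h,50)+.015
print("rib",q[rib].min(0),q[rib].max(0),rib.sum(),cv2.minAreaRect((q[rib][:,:2]*1000).astype(np.float32)))
top=(abs(h-np.median(h))<.006); print("top",cv2.minAreaRect((q[top][:,:2]*1000).astype(np.float32)), np.linalg.lstsq(np.c_[q[top],np.ones(top.sum())][:,[0,1,3]],q[top][:,2],rcond=None)[0])
L=(u>240)&(u<330)&(v<120)&(z>.06); print("lane",cv2.minAreaRect((P[L][:,:2]*1000).astype(np.float32)))
fl=L&(u>262)&(u<302)&(g>60); A=np.c_[P[fl][:,:2],np.ones(fl.sum())]; print("floor plane",np.linalg.lstsq(A,P[fl][:,2],rcond=None)[0])
# full lane from top camera
T=np.load("top.npz")["P"]; L=(u>185)&(u<330)&(v>140)&(v<180)&(T[...,2]>.03)
for y0 in(-.15,-.05,.05,.15,.22):
  s=L&(abs(T[...,1]-y0)<.01); print(y0,np.nanmin(T[s][:,0]),np.nanmax(T[s][:,0]),np.nanmedian(T[s][:,2]))
print(np.nanmin(T[L][:,1]),np.nanmax(T[L][:,1]))
E
```

```text
case z pct [0.07396292 0.09902373 0.12348181 0.12985693]
(array([ 130,  103,  114,  121,  115,  131,  130, 2553,   32,   37,   44,
        591]), array([0.04733142, 0.05423577, 0.06114013, 0.06804449, 0.07494885,
       0.0818532 , 0.08875756, 0.09566192, 0.10256628, 0.10947063,
       0.11637499, 0.12327935, 0.13018371]))
rib [ 0.66062112 -0.2095297   0.10825311] [ 0.67537801 -0.15233419  0.12985693] 636 ((668.071533203125, -180.86573791503906), (13.833688735961914, 57.30955123901367), 1.1484156847000122)
top ((667.4493408203125, -173.05810546875), (56.78867721557617, 83.72160339355469), 0.725747287273407) [-0.00425654  0.35679476  0.15982886]
lane ((665.4481811523438, -53.05664825439453), (74.2798843383789, 113.21442413330078), 1.304711103439331)
floor plane [-0.00915027  0.36372647  0.11379497]
-0.15 0.6292123245786381 0.6947026275728012 0.1040762770624557
-0.05 0.6275297320194516 0.7002404158030403 0.09148873059381635
0.05 0.6248708797745525 0.6982990818194923 0.12818663419619125
0.15 0.6232913763395131 0.6980799369243582 0.1651699898911504
0.22 0.6217737012830269 0.6962293224245664 0.1899687213898391
-0.22063479450013831 0.23824097724220505
```

```bash
python3 - <<'E'
from h import *
to((.668,-.178,.16,0.02),(.668,-.178,.104,0.02))
E
```

```text
at [ 0.6645 -0.1701  0.3565] yaw 0.021 q [-0.4   0.25  1.4  -0.    1.5  -0.42] t 8.2 F [-0.1 -0.3  0.3] open 0.99 0.0
(0.668, -0.178, 0.16, 0.02) slide [-0.8  0.4 19.7] turn 0.001 rows 4.0 q6 -0.28
(0.668, -0.178, 0.104, 0.02) slide [-0.8  0.4 25.3] turn 0.001 rows 2.0 q6 -0.28
```

```bash
python3 -m inch '[{"slide":[-0.8,0.3,5],"turn":0,"grip":5},{"slide":[-0.8,0.3,10],"turn":0,"grip":5},{"slide":[-0.8,0.3,15],"turn":0,"grip":5},{"slide":[-0.8,0.3,19],"turn":0,"grip":5},{"slide":[-0.8,0.3,19],"turn":0,"grip":5},{"slide":[-0.8,0.3,22],"turn":0,"grip":5},{"slide":[-0.8,0.3,24],"turn":0,"grip":5},{"slide":[-0.8,0.3,25.2],"turn":0,"grip":5},{"slide":[-0.8,0.3,25.2],"turn":0,"grip":5},{"slide":[-0.8,0.3,25.2],"turn":0,"grip":5}]' 80
python3 - <<'E'
from h import *
to((.668,-.178,.104,0.02))
E
```

```text
time: 9.15
eef_pos: [0.669, -0.179, 0.1084]
tcp_rot: [0.7, 0.714, 0.0, 0.001]
contact_force: [-0.1, -0.0, 0.4]
opening: 0.586
finger_force: 0.0
at [ 0.669  -0.179   0.1084] yaw 0.019 q [-0.41  0.44  1.62 -0.    1.08 -0.43] t 9.2 F [-0.1 -0.   0.4] open 0.59 0.0
(0.668, -0.178, 0.104, 0.02) slide [ 0.1 -0.1  0.4] turn -0.001 rows 1.0 q6 -0.28
```

```bash
python3 -m inch '[{"slide":[0,0,0.4],"turn":0,"grip":0.5},{"slide":[0,0,0.4],"turn":0,"grip":0.5},{"slide":[0,0,0.4],"turn":0,"grip":0.5},{"slide":[0,0,0.4],"turn":0,"grip":0.5},{"slide":[0,0,0.4],"turn":0,"grip":0.5},{"slide":[0,0,0.4],"turn":0,"grip":0.5},{"slide":[0,0,0.4],"turn":0,"grip":0.5}]' 80
python3 -m inch '[{"slide":[0,0,-1],"turn":0,"grip":0.5},{"slide":[0,0,-3],"turn":0,"grip":0.5},{"slide":[0,0,-5],"turn":0,"grip":0.5},{"slide":[0,0,-5],"turn":0,"grip":0.5}]'
python3 - <<'E'
from h import *
to((.66,-.178,.28,0.02),(.56,.16,.28,.05),(.54,.45,.28,.1))
E
```

```text
time: 9.85
eef_pos: [0.6685, -0.1782, 0.1034]
tcp_rot: [0.7, 0.714, 0.0, 0.001]
contact_force: [-1.5, 0.6, 5.2]
opening: 0.142
finger_force: 81.7
time: 10.25
eef_pos: [0.6693, -0.1786, 0.1547]
tcp_rot: [0.7, 0.714, 0.001, 0.002]
contact_force: [0.1, -1.0, -2.8]
opening: 0.14
finger_force: 80.8
at [ 0.6693 -0.1786  0.1547] yaw 0.02 q [-0.41  0.39  1.59 -0.    1.16 -0.43] t 10.2 F [ 0.1 -1.  -2.8] open 0.14 80.8
(0.66, -0.178, 0.28, 0.02) slide [  0.1  -0.9 -12.5] turn 0.0 rows 3.0 q6 -0.28
(0.56, 0.16, 0.28, 0.05) slide [ 34.  -10.2 -12.6] turn -0.03 rows 8.0 q6 0.23
(0.54, 0.45, 0.28, 0.1) slide [ 63.1 -11.6 -12.7] turn -0.08 rows 6.0 q6 0.59
```

```bash
python3 -m inch '[{"slide":[0,-1,-12.5],"turn":0,"grip":0.5},{"slide":[0,-1,-12.5],"turn":0,"grip":0.5},{"slide":[0,-1,-12.5],"turn":0,"grip":0.5},{"slide":[34,-10,-12.5],"turn":-0.03,"grip":0.5},{"slide":[34,-10,-12.5],"turn":-0.03,"grip":0.5},{"slide":[34,-10,-12.5],"turn":-0.03,"grip":0.5},{"slide":[34,-10,-12.5],"turn":-0.03,"grip":0.5},{"slide":[34,-10,-12.5],"turn":-0.03,"grip":0.5},{"slide":[34,-10,-12.5],"turn":-0.03,"grip":0.5},{"slide":[34,-10,-12.5],"turn":-0.03,"grip":0.5},{"slide":[63,-11.6,-12.5],"turn":-0.08,"grip":0.5},{"slide":[63,-11.6,-12.5],"turn":-0.08,"grip":0.5},{"slide":[63,-11.6,-12.5],"turn":-0.08,"grip":0.5},{"slide":[63,-11.6,-12.5],"turn":-0.08,"grip":0.5},{"slide":[63,-11.6,-12.5],"turn":-0.08,"grip":0.5},{"slide":[63,-11.6,-12.5],"turn":-0.08,"grip":0.5},{"slide":[63,-11.6,-12.5],"turn":-0.08,"grip":0.5},{"slide":[63,-11.6,-12.5],"turn":-0.08,"grip":0.5},{"slide":[63,-11.6,-12.5],"turn":-0.08,"grip":0.5}]'
python3 - <<'E'
from h import *
im,d,P,ray,o=shot("top","t2.png"); im2,*_=shot("wrist","w3.png")
to((.54,.445,.28,.1))
z=P[...,2];v,u=np.mgrid[:420,:560]
hs=cv2.cvtColor(im,cv2.COLOR_RGB2HSV)
q=(u>100)&(u<185)&(v>165)&(v<240)&(hs[...,0]>100)&(hs[...,0]<125)&(hs[...,1]>150)&(z>.06)&(z<.075)
print(cv2.minAreaRect((P[q][:,:2]*1000).astype(np.float32)))
cv2.imwrite("pics/c3.png",np.hstack([cv2.resize(im[100:310,80:360],(560,420)),im2[:,160:400]])[:,:,::-1])
E
```

```text
time: 12.15
eef_pos: [0.5392, 0.4485, 0.2753]
tcp_rot: [0.671, 0.741, -0.002, -0.0]
contact_force: [-0.7, -0.5, -4.9]
opening: 0.141
finger_force: 80.6
at [0.5398 0.4481 0.2766] yaw 0.098 q [ 0.55  0.32  1.46 -0.    1.37  0.45] t 12.2 F [ 0.1  0.4 -3.5] open 0.14 80.6
(0.54, 0.445, 0.28, 0.1) slide [-0.3 -0.  -0.3] turn -0.002 rows 1.0 q6 0.59
((536.8289794921875, 440.0758972167969), (189.5722198486328, 150.63729858398438), 5.692533493041992)
```

View pics/c3.png

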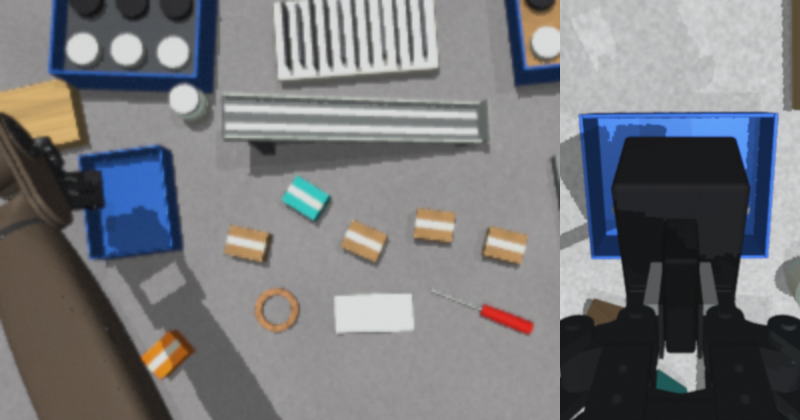

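The case is held above the tote; in the left crop the tote is at (130,200), and the lane is now empty.

```bash
python3 -m inch '[{"slide":[-1.8,-0.3,5],"turn":0,"grip":0.5},{"slide":[-1.8,-0.3,10],"turn":0,"grip":0.5},{"slide":[-1.8,-0.3,14],"turn":0,"grip":0.5},{"slide":[-1.8,-0.3,17],"turn":0,"grip":0.5},{"slide":[-1.8,-0.3,19.3],"turn":0,"grip":0.5},{"slide":[-1.8,-0.3,19.3],"turn":0,"grip":0.5},{"slide":[-1.8,-0.3,19.3],"turn":0,"grip":0.5}]'
python3 -m inch '[{"slide":[0,0,0],"turn":0,"grip":5},{"slide":[0,0,0],"turn":0,"grip":5},{"slide":[0,0,0],"turn":0,"grip":5},{"slide":[0,0,0],"turn":0,"grip":5},{"slide":[0,0,-6],"turn":0,"grip":5},{"slide":[0,0,-12],"turn":0,"grip":8.5},{"slide":[0,0,-20],"turn":0,"grip":8.5},{"slide":[0,0,-20],"turn":0,"grip":8.5},{"slide":[0,0,-20],"turn":0,"grip":8.5}]'
cat > look.py <<'E'
from h import *
import sys
im,d,P,ray,o=shot("top"); z=P[...,2];v,u=np.mgrid[:420,:560]; hs=cv2.cvtColor(im,cv2.COLOR_RGB2HSV)
brown=(hs[...,0]>9)&(hs[...,0]<18)&(hs[...,1]>80)&(hs[...,1]<215)&(z>.035)&(P[...,0]<.6)&(P[...,0]>.2)&(abs(P[...,1])<.5)
m=cv2.dilate(brown.astype(np.uint8),np.ones((5,5)))&((z>.04)&(z<.07)).astype(np.uint8)
n,l,st,c=cv2.connectedComponentsWithStats(m)
for i in range(1,n):
    if st[i,4]>100:
        q=P[l==i]; r=cv2.minAreaRect((q[:,:2]*1000).astype(np.float32)); bx=cv2.boxPoints(r); e=bx[1]-bx[0]; e2=bx[2]-bx[1]
        if np.hypot(*e2)>np.hypot(*e): e=e2
        print("carton px",c[i].round(),"xy",np.round(r[0],1),np.round(r[1],0),"long yaw",round(np.arctan2(e[1],e[0])%np.pi,3),"z",np.nanmedian(q[:,2]).round(3))
t=(abs(P[...,0]-.537)<.085)&(abs(P[...,1]-.44)<.065)&(im.max(2)<60)
if t.sum(): print("tote dark",t.sum(),P[t].min(0),P[t].max(0),np.nanmedian(z[t]))
Lm=(u>188)&(u<330)&(v>145)&(v<178); cl=z-(.1077+.364*P[...,1]); mm=Lm&(cl>.04)&(cl<.075)&(abs(P[...,0]-.664)<.035)
if mm.sum()>50: print("in lane y",np.nanmin(P[mm][:,1]),np.nanmax(P[mm][:,1]),"x",np.nanmin(P[mm][:,0]),np.nanmax(P[mm][:,0]),mm.sum())
cv2.imwrite("pics/last.png",cv2.resize(im[120:320,100:440],(680,400))[:,:,::-1])
E
python3 look.py; python3 -c "
from h import *
to((.537,.43,.28,.1))"
```

```text
time: 12.95
eef_pos: [0.5389, 0.4305, 0.0848]
tcp_rot: [0.671, 0.741, 0.0, 0.0]
contact_force: [-0.1, 0.9, -3.3]
opening: 0.141
finger_force: 80.5
time: 13.85
eef_pos: [0.5415, 0.4334, 0.2969]
tcp_rot: [0.671, 0.742, 0.009, 0.003]
contact_force: [0.8, 0.6, 0.4]
opening: 0.995
finger_force: 0.0
carton px [297. 212.] xy [ 480.7 -114.2] [70. 54.] long yaw 1.415 z 0.055
carton px [262. 220.] xy [455.7  14.5] [70. 54.] long yaw 1.125 z 0.055
carton px [203. 221.] xy [457.3 227.5] [71. 54.] long yaw 1.324 z 0.055
carton px [332. 222.] xy [ 441.  -241.8] [70. 54.] long yaw 1.291 z 0.055
carton px [163. 277.] xy [260.8 376.4] [55. 70.] long yaw 2.312 z 0.054
tote dark 1140 [0.45223547 0.37500456 0.01228047] [0.61025776 0.50489448 0.59693067] 0.47128649347802753
at [0.5403 0.4326 0.2921] yaw 0.1 q [0.53 0.28 1.47 0.   1.37 0.43] t 13.9 F [ 0.4 -0.1 -0.9] open 0.99 0.0
(0.537, 0.43, 0.28, 0.1) slide [-0.2 -0.4  1.2] turn 0.0 rows 1.0 q6 0.58
```

```bash
python3 -c "
from h import *
to((.4573,.2275,.13,-.247),(.4573,.2275,.015,-.247))"
```

```text
at [0.5403 0.4326 0.2921] yaw 0.1 q [0.53 0.28 1.47 0.   1.37 0.43] t 13.9 F [ 0.4 -0.1 -0.9] open 0.99 0.0
(0.4573, 0.2275, 0.13, -0.247) slide [-19.7 -10.5  16. ] turn 0.347 rows 6.0 q6 0.71
(0.4573, 0.2275, 0.015, -0.247) slide [-19.7 -10.6  27.5] turn 0.347 rows 3.0 q6 0.71
```

```bash
python3 -m inch '[{"slide":[-10,-5,4],"turn":0.347,"grip":8.5},{"slide":[-10,-5,4],"turn":0.347,"grip":8.5},{"slide":[-10,-5,4],"turn":0.347,"grip":8.5},{"slide":[-19.7,-10.5,15],"turn":0.347,"grip":8.5},{"slide":[-19.7,-10.5,15],"turn":0.347,"grip":8.5},{"slide":[-19.7,-10.5,15],"turn":0.347,"grip":8.5},{"slide":[-19.7,-10.5,15],"turn":0.347,"grip":8.5},{"slide":[-19.7,-10.5,15],"turn":0.347,"grip":8.5},{"slide":[-19.7,-10.5,15],"turn":0.347,"grip":8.5}]' >/dev/null; python3 -c "
from h import *
to((.4573,.2275,.015,-.247))"
```

```text
at [0.455  0.2256 0.1358] yaw -0.247 q [0.26 0.02 2.06 0.   1.06 0.51] t 14.8 F [ 0.2 -0.1  0.1] open 1.0 0.0
(0.4573, 0.2275, 0.015, -0.247) slide [ 0.2  0.1 12.1] turn 0.0 rows 3.0 q6 0.71
```

```bash
python3 -m inch '[{"slide":[0.2,0,5],"turn":0,"grip":8.5},{"slide":[0.2,0,9],"turn":0,"grip":8.5},{"slide":[0.2,0,12],"turn":0,"grip":8.5},{"slide":[0.2,0,12],"turn":0,"grip":8.5},{"slide":[0.2,0,12],"turn":0,"grip":4},{"slide":[0.2,0,12],"turn":0,"grip":4},{"slide":[0.2,0,12],"turn":0,"grip":4},{"slide":[0.2,0,12],"turn":0,"grip":4},{"slide":[0.2,0,12],"turn":0,"grip":4}]' 50
python3 -m inch '[{"slide":[0.2,0,-4],"turn":0,"grip":4},{"slide":[0.2,0,-9],"turn":0,"grip":4},{"slide":[0.2,0,-14],"turn":0,"grip":4},{"slide":[0.2,0,-14],"turn":0,"grip":4}]'
python3 -c "
from h import *
to((.59,.2,.29,.0),(.6605,.176,.25,.02),(.6605,.176,.204,.02))"
```

```text
time: 15.7
eef_pos: [0.4571, 0.2278, 0.0176]
tcp_rot: [0.789, 0.615, 0.003, 0.001]
contact_force: [1.3, 1.5, 7.1]
opening: 0.625
finger_force: 54.0
time: 16.1
eef_pos: [0.4595, 0.2302, 0.1635]
tcp_rot: [0.789, 0.615, 0.008, 0.003]
contact_force: [0.4, -0.5, -2.1]
opening: 0.622
finger_force: 54.6
at [0.4595 0.2302 0.1635] yaw -0.247 q [ 0.27 -0.01  2.04  0.    1.1   0.51] t 16.1 F [ 0.4 -0.5 -2.1] open 0.62 54.6
(0.59, 0.2, 0.29, 0.0) slide [  0.4  13.6 -12.4] turn -0.247 rows 4.0 q6 0.33
(0.6605, 0.176, 0.25, 0.02) slide [-0.3 20.9 -8.3] turn -0.267 rows 2.0 q6 0.24
(0.6605, 0.176, 0.204, 0.02) slide [-0.3 20.9 -3.7] turn -0.267 rows 1.0 q6 0.24
```

```bash
python3 -m inch '[{"slide":[0,4,-13],"turn":-0.247,"grip":4},{"slide":[0,4,-13],"turn":-0.247,"grip":4},{"slide":[0,4,-13],"turn":-0.247,"grip":4},{"slide":[0,13.6,-13],"turn":-0.247,"grip":4},{"slide":[0,13.6,-13],"turn":-0.247,"grip":4},{"slide":[-0.3,20.9,-11],"turn":-0.267,"grip":4},{"slide":[-0.3,20.9,-11],"turn":-0.267,"grip":4},{"slide":[-0.3,20.9,-9],"turn":-0.267,"grip":4},{"slide":[-0.3,20.9,-9],"turn":-0.267,"grip":4},{"slide":[-0.3,20.9,-9],"turn":-0.267,"grip":4},{"slide":[-0.3,20.9,-9],"turn":-0.267,"grip":4}]'
python3 - <<'E'
from h import *
im,d,P,*_=shot("wrist","w4.png")
to((.6605,.176,.204,.02))
E
```

```text
time: 17.2
eef_pos: [0.6561, 0.175, 0.2452]
tcp_rot: [0.7, 0.714, 0.0, 0.0]
contact_force: [0.1, 1.0, -1.9]
opening: 0.621
finger_force: 54.6
at [0.6563 0.1751 0.2458] yaw 0.021 q [0.11 0.28 1.55 0.   1.3  0.09] t 17.2 F [-0.   0.2 -2.6] open 0.62 54.6
(0.6605, 0.176, 0.204, 0.02) slide [0.1 0.4 4.2] turn 0.001 rows 1.0 q6 0.24
```

View pics/w4.png

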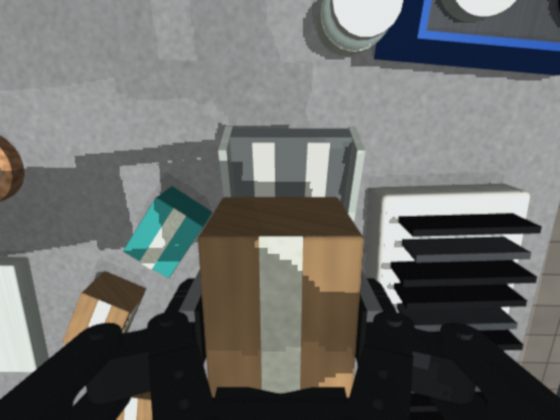

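The carton is centred near column 281 and the rails are at 225 and 357, so a +4 mm shift in x centres it. Then lower and release.

```bash
python3 -m inch '[{"slide":[0.1,0.4,2],"turn":0,"grip":4},{"slide":[0.1,0.4,4],"turn":0,"grip":4},{"slide":[0.1,0.4,4],"turn":0,"grip":4},{"slide":[0.1,0.4,4],"turn":0,"grip":4}]'
python3 -m inch '[{"slide":[0,0,0],"turn":0,"grip":8.5},{"slide":[0,0,0],"turn":0,"grip":8.5},{"slide":[0,0,0],"turn":0,"grip":8.5},{"slide":[0,0,0],"turn":0,"grip":8.5},{"slide":[0,0,-4],"turn":0,"grip":8.5},{"slide":[0,0,-9],"turn":0,"grip":8.5},{"slide":[0,-10,-9],"turn":0,"grip":8.5},{"slide":[0,-16,-9],"turn":0,"grip":8.5},{"slide":[0,-16,-9],"turn":0,"grip":8.5},{"slide":[0,-16,-9],"turn":0,"grip":8.5}]'
python3 look.py; python3 -c "
from h import *
to((.4557,.0145,.13,1.125-np.pi/2))"
```

```text
time: 17.65
eef_pos: [0.6604, 0.176, 0.2056]
tcp_rot: [0.7, 0.714, 0.0, 0.0]
contact_force: [-0.2, 0.1, -2.4]
opening: 0.625
finger_force: 54.9
time: 18.65
eef_pos: [0.4958, 0.1727, 0.2934]
tcp_rot: [0.7, 0.715, -0.001, -0.001]
contact_force: [0.3, 0.3, 1.1]
opening: 0.997
finger_force: 0.0
carton px [297. 212.] xy [ 480.7 -114.1] [70. 54.] long yaw 1.405 z 0.054
carton px [262. 220.] xy [456.   14.8] [70. 54.] long yaw 1.129 z 0.055
carton px [332. 222.] xy [ 441.1 -241.7] [71. 54.] long yaw 1.308 z 0.055
carton px [161. 278.] xy [260.4 376.4] [53. 71.] long yaw 2.327 z 0.055
tote dark 391 [0.5089293  0.40311222 0.0227198 ] [0.56656443 0.49730089 0.08772231] 0.05354002003343994
in lane y -0.22048239690412388 -0.1427896001704242 x 0.6322514289510107 0.6981170992400414 340
at [0.497  0.1728 0.2944] yaw 0.021 q [ 0.14 -0.09  1.87  0.    1.36  0.12] t 18.7 F [ 0.3  0.4 -0. ] open 1.0 0.0
(0.4557, 0.0145, 0.13, -0.44579632679489656) slide [-15.7  -4.5  16.4] turn 0.467 rows 5.0 q6 0.48
```

View pics/last.png

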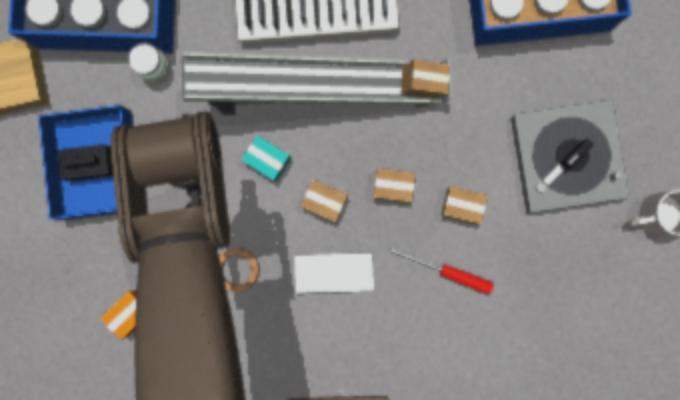

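The first carton is down at the stop (crop 427,77), and the case lies flat in the tote (85,163). Next is the carton at (0.456, 0.015).

```bash
python3 -m inch '[{"slide":[-15.7,-4.5,8],"turn":0.465,"grip":8.5},{"slide":[-15.7,-4.5,8],"turn":0.465,"grip":8.5},{"slide":[-15.7,-4.5,8],"turn":0.465,"grip":8.5},{"slide":[-15.7,-4.5,8],"turn":0.465,"grip":8.5},{"slide":[-15.7,-4.5,16],"turn":0.465,"grip":8.5},{"slide":[-15.7,-4.5,16],"turn":0.465,"grip":8.5},{"slide":[-15.7,-4.5,16],"turn":0.465,"grip":8.5},{"slide":[-15.7,-4.5,16],"turn":0.465,"grip":8.5}]' >/dev/null; python3 -c "
from h import *
to((.456,.0147,.015,-.442))"
```

```text
at [0.4599 0.0143 0.1351] yaw -0.445 q [-0.19 -0.09  2.17  0.    1.06  0.26] t 19.5 F [-0.2  0.7  0.5] open 1.0 0.0
(0.456, 0.0147, 0.015, -0.442) slide [-0.1 -0.4 12. ] turn -0.003 rows 3.0 q6 0.47
```

```bash
python3 -m inch '[{"slide":[-0.1,-0.3,5],"turn":0,"grip":8.5},{"slide":[-0.1,-0.3,9],"turn":0,"grip":8.5},{"slide":[-0.1,-0.3,11.9],"turn":0,"grip":8.5},{"slide":[-0.1,-0.3,11.9],"turn":0,"grip":8.5},{"slide":[-0.1,-0.3,11.9],"turn":0,"grip":4},{"slide":[-0.1,-0.3,11.9],"turn":0,"grip":4},{"slide":[-0.1,-0.3,11.9],"turn":0,"grip":4},{"slide":[-0.1,-0.3,11.9],"turn":0,"grip":4},{"slide":[-0.1,-0.3,11.9],"turn":0,"grip":4}]' 50
python3 -m inch '[{"slide":[0,0,-4],"turn":0,"grip":4},{"slide":[0,0,-9],"turn":0,"grip":4},{"slide":[0,0,-14],"turn":0,"grip":4},{"slide":[0,0,-19],"turn":0,"grip":4},{"slide":[0,0,-25],"turn":0,"grip":4},{"slide":[0,0,-27],"turn":0,"grip":4},{"slide":[0,0,-27],"turn":0,"grip":4},{"slide":[0,0,-27],"turn":0,"grip":4}]'
python3 -c "
from h import *
to((.6605,.176,.25,.02),(.6605,.176,.206,.02))"
```

```text
time: 20.4
eef_pos: [0.4585, 0.0146, 0.0185]
tcp_rot: [0.846, 0.534, 0.003, 0.002]
contact_force: [0.7, 0.4, 6.7]
opening: 0.628
finger_force: 54.7
time: 21.2
eef_pos: [0.4549, 0.0152, 0.285]
tcp_rot: [0.846, 0.534, 0.0, 0.0]
contact_force: [-0.3, 0.6, -4.5]
opening: 0.623
finger_force: 55.1
at [0.4549 0.0152 0.285 ] yaw -0.445 q [-0.19 -0.26  2.03 -0.    1.37  0.25] t 21.2 F [-0.3  0.6 -4.5] open 0.62 55.1
(0.6605, 0.176, 0.25, 0.02) slide [23.4 11.6  3.5] turn -0.465 rows 6.0 q6 0.24
(0.6605, 0.176, 0.206, 0.02) slide [23.4 11.6  7.9] turn -0.465 rows 1.0 q6 0.24
```

```bash
python3 -m inch '[{"slide":[23.4,11.6,0],"turn":-0.465,"grip":4},{"slide":[23.4,11.6,0],"turn":-0.465,"grip":4},{"slide":[23.4,11.6,0],"turn":-0.465,"grip":4},{"slide":[23.4,11.6,0],"turn":-0.465,"grip":4},{"slide":[23.4,11.6,0],"turn":-0.465,"grip":4},{"slide":[23.4,11.6,3.5],"turn":-0.465,"grip":4},{"slide":[23.4,11.6,3.5],"turn":-0.465,"grip":4},{"slide":[23.4,11.6,3.5],"turn":-0.465,"grip":4},{"slide":[23.4,11.6,3.5],"turn":-0.465,"grip":4},{"slide":[23.4,11.6,3.5],"turn":-0.465,"grip":4}]' 
python3 -c "
from h import *
to((.6605,.176,.205,.02))"
```

```text
time: 22.2
eef_pos: [0.6609, 0.1757, 0.252]
tcp_rot: [0.7, 0.714, 0.001, 0.001]
contact_force: [0.4, -0.1, -2.9]
opening: 0.621
finger_force: 54.8
at [0.6609 0.1757 0.252 ] yaw 0.019 q [ 0.11  0.29  1.53 -0.    1.32  0.09] t 22.2 F [ 0.4 -0.1 -2.9] open 0.62 54.8
(0.6605, 0.176, 0.205, 0.02) slide [ 0.  -0.1  4.7] turn -0.001 rows 1.0 q6 0.24
```

```bash
python3 -m inch '[{"slide":[0,0,2],"turn":0,"grip":4},{"slide":[0,0,4.6],"turn":0,"grip":4},{"slide":[0,0,4.6],"turn":0,"grip":4},{"slide":[0,0,4.6],"turn":0,"grip":4},{"slide":[0,0,4.6],"turn":0,"grip":8.5},{"slide":[0,0,4.6],"turn":0,"grip":8.5},{"slide":[0,0,4.6],"turn":0,"grip":8.5},{"slide":[0,0,4.6],"turn":0,"grip":8.5},{"slide":[0,0,0],"turn":0,"grip":8.5},{"slide":[0,0,-4],"turn":0,"grip":8.5},{"slide":[0,-10,-4],"turn":0,"grip":8.5},{"slide":[0,-17,-4],"turn":0,"grip":8.5},{"slide":[0,-17,-4],"turn":0,"grip":8.5},{"slide":[0,-17,-4],"turn":0,"grip":8.5},{"slide":[0,-17,-4],"turn":0,"grip":8.5}]' 
python3 look.py; python3 -c "
from h import *
to((.4807,-.1141,.13,1.41-np.pi/2))"
```

```text
time: 23.7
eef_pos: [0.4888, 0.1733, 0.291]
tcp_rot: [0.7, 0.715, 0.0, 0.0]
contact_force: [0.3, 0.4, 0.3]
opening: 0.996
finger_force: 0.0
carton px [297. 212.] xy [ 480.6 -114.1] [70. 54.] long yaw 1.411 z 0.054
carton px [332. 222.] xy [ 441.  -241.5] [70. 54.] long yaw 1.291 z 0.054
carton px [161. 277.] xy [260.6 376.3] [54. 71.] long yaw 2.311 z 0.055
tote dark 389 [0.5086732  0.40347488 0.02143866] [0.56590722 0.49588798 0.08736481] 0.05354738834569428
in lane y -0.22087909516494322 -0.08195268096045977 x 0.6319684262915701 0.6979285243200714 623
at [0.4904 0.1732 0.2912] yaw 0.021 q [ 0.14 -0.1   1.89 -0.    1.36  0.12] t 23.8 F [0.4 0.4 0.8] open 0.99 0.0
(0.4807, -0.1141, 0.13, -0.16079632679489664) slide [-28.7  -1.6  16.1] turn 0.182 rows 7.0 q6 -0.07
```

```bash
python3 -m inch '[{"slide":[-28.7,-1.6,8],"turn":0.182,"grip":8.5},{"slide":[-28.7,-1.6,8],"turn":0.182,"grip":8.5},{"slide":[-28.7,-1.6,8],"turn":0.182,"grip":8.5},{"slide":[-28.7,-1.6,8],"turn":0.182,"grip":8.5},{"slide":[-28.7,-1.6,8],"turn":0.182,"grip":8.5},{"slide":[-28.7,-1.6,8],"turn":0.182,"grip":8.5},{"slide":[-28.7,-1.6,16],"turn":0.182,"grip":8.5},{"slide":[-28.7,-1.6,16],"turn":0.182,"grip":8.5},{"slide":[-28.7,-1.6,16],"turn":0.182,"grip":8.5},{"slide":[-28.7,-1.6,16],"turn":0.182,"grip":8.5},{"slide":[-28.7,-1.6,16],"turn":0.182,"grip":8.5}]' >/dev/null; python3 -c "
from h import *
to((.4807,-.1141,.015,-.161))"
```

```text
at [ 0.4827 -0.1151  0.1327] yaw -0.161 q [-0.44 -0.01  2.09 -0.    1.05 -0.28] t 24.9 F [-0.1 -0.  -0.7] open 1.0 0.0
(0.4807, -0.1141, 0.015, -0.161) slide [ 0.1 -0.3 11.8] turn -0.0 rows 3.0 q6 -0.07
```

```bash
python3 -m inch '[{"slide":[0.1,-0.2,5],"turn":0,"grip":8.5},{"slide":[0.1,-0.2,9],"turn":0,"grip":8.5},{"slide":[0.1,-0.2,11.8],"turn":0,"grip":8.5},{"slide":[0.1,-0.2,11.8],"turn":0,"grip":8.5},{"slide":[0.1,-0.2,11.8],"turn":0,"grip":4},{"slide":[0.1,-0.2,11.8],"turn":0,"grip":4},{"slide":[0.1,-0.2,11.8],"turn":0,"grip":4},{"slide":[0.1,-0.2,11.8],"turn":0,"grip":4},{"slide":[0.1,-0.2,11.8],"turn":0,"grip":4}]' 50
python3 -m inch '[{"slide":[0,0,-4],"turn":0,"grip":4},{"slide":[0,0,-9],"turn":0,"grip":4},{"slide":[0,0,-14],"turn":0,"grip":4},{"slide":[0,0,-19],"turn":0,"grip":4},{"slide":[0,0,-25],"turn":0,"grip":4},{"slide":[0,0,-27],"turn":0,"grip":4},{"slide":[0,0,-27],"turn":0,"grip":4},{"slide":[0,0,-27],"turn":0,"grip":4}]'
python3 -c "
from h import *
to((.56,.15,.28,.02),(.6605,.176,.25,.02))"
```

```text
time: 25.75
eef_pos: [0.4815, -0.1141, 0.0155]
tcp_rot: [0.762, 0.648, 0.001, 0.003]
contact_force: [-0.1, 0.2, 6.5]
opening: 0.629
finger_force: 53.5
time: 26.55
eef_pos: [0.4785, -0.1129, 0.2826]
tcp_rot: [0.762, 0.648, 0.0, 0.001]
contact_force: [-0.1, 0.8, -3.4]
opening: 0.629
finger_force: 54.0
at [ 0.4785 -0.1129  0.2826] yaw -0.162 q [-0.44 -0.17  1.96  0.    1.35 -0.28] t 26.6 F [-0.1  0.8 -3.4] open 0.63 54.0
(0.56, 0.15, 0.28, 0.02) slide [27.3  3.8  0.3] turn -0.182 rows 6.0 q6 0.24
(0.6605, 0.176, 0.25, 0.02) slide [31.4 13.3  3.3] turn -0.182 rows 3.0 q6 0.24
```

```bash
python3 -m inch '[{"slide":[27.3,3.8,0],"turn":-0.182,"grip":4},{"slide":[27.3,3.8,0],"turn":-0.182,"grip":4},{"slide":[27.3,3.8,0],"turn":-0.182,"grip":4},{"slide":[27.3,3.8,0],"turn":-0.182,"grip":4},{"slide":[27.3,3.8,0],"turn":-0.182,"grip":4},{"slide":[27.3,3.8,0],"turn":-0.182,"grip":4},{"slide":[31.4,13.3,1],"turn":-0.182,"grip":4},{"slide":[31.4,13.3,1],"turn":-0.182,"grip":4},{"slide":[31.4,13.3,3.3],"turn":-0.182,"grip":4},{"slide":[31.4,13.3,3.3],"turn":-0.182,"grip":4},{"slide":[31.4,13.3,3.3],"turn":-0.182,"grip":4},{"slide":[31.4,13.3,3.3],"turn":-0.182,"grip":4}]' 
python3 -c "
from h import *
to((.6605,.176,.205,.02))"
```

```text
time: 27.75
eef_pos: [0.66, 0.1752, 0.2496]
tcp_rot: [0.7, 0.714, -0.0, -0.0]
contact_force: [0.2, 0.3, -1.0]
opening: 0.624
finger_force: 54.1
at [0.66   0.1752 0.2496] yaw 0.02 q [ 0.11  0.29  1.54 -0.    1.31  0.09] t 27.8 F [ 0.2  0.3 -1. ] open 0.62 54.1
(0.6605, 0.176, 0.205, 0.02) slide [0.1 0.1 4.5] turn -0.0 rows 1.0 q6 0.24
```

```bash
python3 -m inch '[{"slide":[0,0,2],"turn":0,"grip":4},{"slide":[0,0,4.4],"turn":0,"grip":4},{"slide":[0,0,4.4],"turn":0,"grip":4},{"slide":[0,0,4.4],"turn":0,"grip":4},{"slide":[0,0,4.4],"turn":0,"grip":8.5},{"slide":[0,0,4.4],"turn":0,"grip":8.5},{"slide":[0,0,4.4],"turn":0,"grip":8.5},{"slide":[0,0,4.4],"turn":0,"grip":8.5},{"slide":[0,0,0],"turn":0,"grip":8.5},{"slide":[0,0,-4],"turn":0,"grip":8.5},{"slide":[0,-10,-4],"turn":0,"grip":8.5},{"slide":[0,-17,-4],"turn":0,"grip":8.5},{"slide":[0,-17,-4],"turn":0,"grip":8.5},{"slide":[0,-17,-4],"turn":0,"grip":8.5},{"slide":[0,-17,-4],"turn":0,"grip":8.5}]' 
python3 look.py; python3 -c "
from h import *
to((.48,-.12,.29,-.2),(.441,-.2415,.13,1.295-np.pi/2))"
```

```text
time: 29.25
eef_pos: [0.4887, 0.1723, 0.29]
tcp_rot: [0.7, 0.715, 0.0, 0.0]
contact_force: [1.4, -0.3, 0.6]
opening: 0.995
finger_force: 0.0
carton px [332. 222.] xy [ 440.9 -241.4] [70. 54.] long yaw 1.295 z 0.055
carton px [161. 278.] xy [260.4 376.5] [54. 69.] long yaw 2.322 z 0.055
tote dark 392 [0.50907604 0.40372432 0.0241471 ] [0.56628852 0.49670443 0.08514402] 0.05315277040360478
in lane y -0.22063725409145926 -0.013766623024063264 x 0.6317246756976155 0.6984158759504382 939
at [0.4903 0.1722 0.2902] yaw 0.021 q [ 0.14 -0.1   1.89 -0.    1.36  0.12] t 29.3 F [ 0.2 -0.3  1.2] open 1.0 0.0
(0.48, -0.12, 0.29, -0.2) slide [-29.2  -1.6   0. ] turn 0.221 rows 6.0 q6 -0.04
(0.441, -0.2415, 0.13, -0.27579632679489663) slide [-41.3  -5.8  16. ] turn 0.296 rows 5.0 q6 -0.23
```

View pics/last.png

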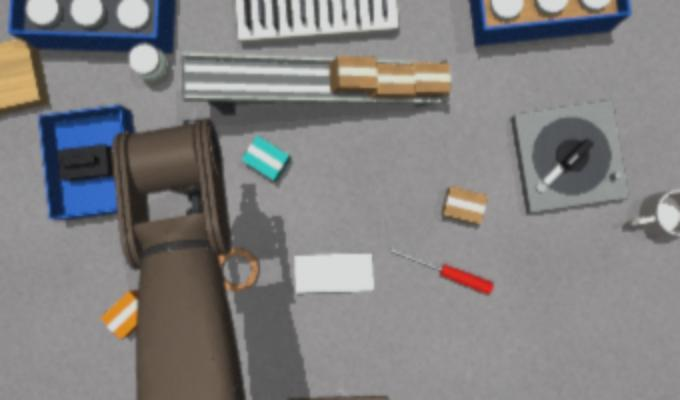

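Three cartons are queued at crop (356,73), (395,78) and (432,78). The last brown one is at (466,205).

```bash
python3 -m inch '[{"slide":[-29,-1.6,2],"turn":0.22,"grip":8.5},{"slide":[-29,-1.6,2],"turn":0.22,"grip":8.5},{"slide":[-29,-1.6,2],"turn":0.22,"grip":8.5},{"slide":[-29,-1.6,2],"turn":0.22,"grip":8.5},{"slide":[-29,-1.6,2],"turn":0.22,"grip":8.5},{"slide":[-29,-1.6,2],"turn":0.22,"grip":8.5},{"slide":[-41.3,-5.8,8],"turn":0.296,"grip":8.5},{"slide":[-41.3,-5.8,8],"turn":0.296,"grip":8.5},{"slide":[-41.3,-5.8,8],"turn":0.296,"grip":8.5},{"slide":[-41.3,-5.8,16],"turn":0.296,"grip":8.5},{"slide":[-41.3,-5.8,16],"turn":0.296,"grip":8.5},{"slide":[-41.3,-5.8,16],"turn":0.296,"grip":8.5},{"slide":[-41.3,-5.8,16],"turn":0.296,"grip":8.5}]' >/dev/null; python3 -c "
from h import *
to((.441,-.2415,.015,-.276))"
```

```text
at [ 0.4418 -0.2429  0.1297] yaw -0.276 q [-0.7   0.02  2.08  0.    1.05 -0.43] t 30.6 F [ 0.2 -0.  -0.2] open 0.99 0.0
(0.441, -0.2415, 0.015, -0.276) slide [ 0.1 -0.1 11.5] turn -0.0 rows 3.0 q6 -0.23
```

```bash
python3 -m inch '[{"slide":[0.1,-0.1,5],"turn":0,"grip":8.5},{"slide":[0.1,-0.1,9],"turn":0,"grip":8.5},{"slide":[0.1,-0.1,11.5],"turn":0,"grip":8.5},{"slide":[0.1,-0.1,11.5],"turn":0,"grip":8.5},{"slide":[0.1,-0.1,11.5],"turn":0,"grip":4},{"slide":[0.1,-0.1,11.5],"turn":0,"grip":4},{"slide":[0.1,-0.1,11.5],"turn":0,"grip":4},{"slide":[0.1,-0.1,11.5],"turn":0,"grip":4},{"slide":[0.1,-0.1,11.5],"turn":0,"grip":4}]' 50
python3 -m inch '[{"slide":[0,0,-4],"turn":0,"grip":4},{"slide":[0,0,-9],"turn":0,"grip":4},{"slide":[0,0,-14],"turn":0,"grip":4},{"slide":[0,0,-19],"turn":0,"grip":4},{"slide":[0,0,-25],"turn":0,"grip":4},{"slide":[0,0,-27],"turn":0,"grip":4},{"slide":[0,0,-27],"turn":0,"grip":4},{"slide":[0,0,-27],"turn":0,"grip":4}]'
python3 -c "
from h import *
to((.5,0,.28,-.1),(.56,.15,.28,.02),(.6605,.176,.25,.02))"
```

```text
time: 31.5
eef_pos: [0.4427, -0.2426, 0.0176]
tcp_rot: [0.798, 0.603, 0.001, 0.003]
contact_force: [0.1, 0.8, 5.7]
opening: 0.63
finger_force: 54.5
time: 32.3
eef_pos: [0.44, -0.2405, 0.284]
tcp_rot: [0.798, 0.603, 0.0, 0.0]
contact_force: [-0.3, -0.1, -3.7]
opening: 0.626
finger_force: 55.0
at [ 0.44   -0.2405  0.284 ] yaw -0.276 q [-0.7  -0.14  1.93  0.    1.35 -0.43] t 32.3 F [-0.3 -0.1 -3.7] open 0.63 55.0
(0.5, 0, 0.28, -0.1) slide [24.8 -0.8  0.4] turn -0.176 rows 5.0 q6 0.1
(0.56, 0.15, 0.28, 0.02) slide [40.8  0.9  0.4] turn -0.296 rows 4.0 q6 0.24
(0.6605, 0.176, 0.25, 0.02) slide [46.1  9.9  3.4] turn -0.296 rows 3.0 q6 0.24
```

```bash
python3 -m inch '[{"slide":[24.8,-0.8,0],"turn":-0.176,"grip":4},{"slide":[24.8,-0.8,0],"turn":-0.176,"grip":4},{"slide":[24.8,-0.8,0],"turn":-0.176,"grip":4},{"slide":[24.8,-0.8,0],"turn":-0.176,"grip":4},{"slide":[24.8,-0.8,0],"turn":-0.176,"grip":4},{"slide":[40.8,0.9,0],"turn":-0.296,"grip":4},{"slide":[40.8,0.9,0],"turn":-0.296,"grip":4},{"slide":[40.8,0.9,0],"turn":-0.296,"grip":4},{"slide":[40.8,0.9,0],"turn":-0.296,"grip":4},{"slide":[46.1,9.9,1],"turn":-0.296,"grip":4},{"slide":[46.1,9.9,1],"turn":-0.296,"grip":4},{"slide":[46.1,9.9,3.4],"turn":-0.296,"grip":4},{"slide":[46.1,9.9,3.4],"turn":-0.296,"grip":4},{"slide":[46.1,9.9,3.4],"turn":-0.296,"grip":4},{"slide":[46.1,9.9,3.4],"turn":-0.296,"grip":4}]' 
python3 -c "
from h import *
to((.6605,.176,.205,.02))"
```

```text
time: 33.8
eef_pos: [0.6605, 0.1753, 0.2506]
tcp_rot: [0.7, 0.714, -0.0, -0.0]
contact_force: [-0.5, -0.0, -2.6]
opening: 0.626
finger_force: 55.0
at [0.6605 0.1753 0.2506] yaw 0.02 q [ 0.11  0.29  1.53 -0.    1.32  0.09] t 33.8 F [-0.5 -0.  -2.6] open 0.63 55.0
(0.6605, 0.176, 0.205, 0.02) slide [0.1 0.  4.6] turn -0.0 rows 1.0 q6 0.24
```

```bash
python3 -m inch '[{"slide":[0,0,2],"turn":0,"grip":4},{"slide":[0,0,4.5],"turn":0,"grip":4},{"slide":[0,0,4.5],"turn":0,"grip":4},{"slide":[0,0,4.5],"turn":0,"grip":4},{"slide":[0,0,4.5],"turn":0,"grip":8.5},{"slide":[0,0,4.5],"turn":0,"grip":8.5},{"slide":[0,0,4.5],"turn":0,"grip":8.5},{"slide":[0,0,4.5],"turn":0,"grip":8.5},{"slide":[0,0,0],"turn":0,"grip":8.5},{"slide":[0,0,-4],"turn":0,"grip":8.5},{"slide":[0,-10,-4],"turn":0,"grip":8.5},{"slide":[0,-17,-4],"turn":0,"grip":8.5},{"slide":[0,-17,-4],"turn":0,"grip":8.5},{"slide":[0,-17,-4],"turn":0,"grip":8.5},{"slide":[0,-17,-4],"turn":0,"grip":8.5},{"slide":[0,-17,-4],"turn":0,"grip":8.5},{"slide":[0,-17,-4],"turn":0,"grip":8.5},{"slide":[0,-17,-4],"turn":0,"grip":8.5},{"slide":[0,-17,-4],"turn":0,"grip":8.5}]' 
python3 look.py; python3 -c "
from h import *
shot('scene','s2.png')
to((.49,-.2,.29,-1),(.5265,-.4427,.2,2.323+np.pi/2))"
```

```text
time: 35.7
eef_pos: [0.492, 0.1722, 0.29]
tcp_rot: [0.7, 0.714, -0.0, -0.0]
contact_force: [-0.1, -0.7, -0.8]
opening: 0.996
finger_force: 0.0
carton px [161. 277.] xy [260.4 376.6] [54. 70.] long yaw 2.336 z 0.055
tote dark 396 [0.50846077 0.40368082 0.01831472] [0.56584195 0.49657328 0.08520381] 0.053145877959576926
in lane y -0.22119413408745284 0.0496983931552022 x 0.6317988001539392 0.6989648317335051 1281
at [0.4917 0.1722 0.29  ] yaw 0.02 q [ 0.14 -0.1   1.88  0.    1.36  0.12] t 35.8 F [-0.6 -0.1 -0.3] open 1.0 0.0
(0.49, -0.2, 0.29, -1) slide [-37.2  -0.9   0. ] turn 1.02 rows 8.0 q6 0.61
(0.5265, -0.4427, 0.2, 3.8937963267948965) slide [-61.6   2.3   9. ] turn 2.409 rows 6.0 q6 1.69
```

View pics/last.png

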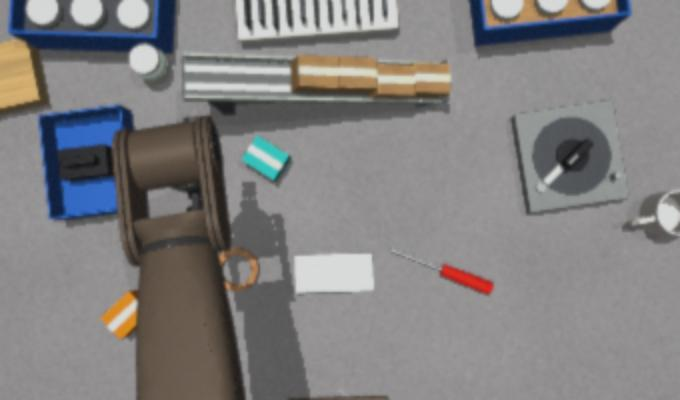

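View pics/s2.png

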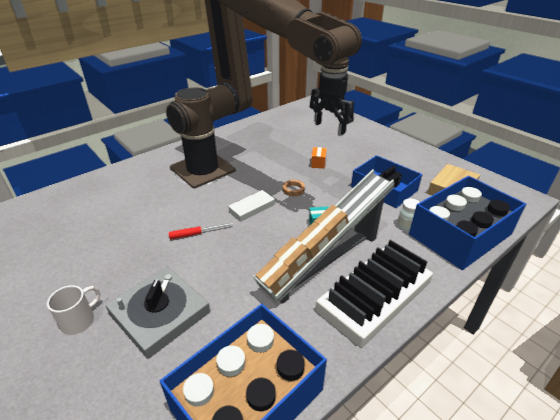

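All four cartons are queued at crop (317–433, 75), and the scene view shows them closed up. The upper two sit slightly to one side, so I'll check their height and centring.

```bash
python3 - <<'E'
from h import *
im,d,P,*_=shot("top"); z=P[...,2]; cl=(z-(.1077+.364*P[...,1]))
m=(abs(P[...,0]-.664)<.04)&(cl>.045)&(cl<.09)
for y in np.arange(-.19,.05,.02):
    s=m&(abs(P[...,1]-y)<.01); c=.6654-.021*(y+.053)
    print(round(y,2),s.sum(),"x-c",(np.percentile(P[s][:,0],[2,98])-c).round(4),"cl",np.median(cl[s]).round(4))
E
```

```text
-0.19 79 x-c [-0.0283  0.0226] cl 0.0592
-0.17 88 x-c [-0.0285  0.025 ] cl 0.0579
-0.15 86 x-c [-0.0327  0.0234] cl 0.0574
-0.13 95 x-c [-0.033   0.0197] cl 0.0584
-0.11 85 x-c [-0.0333  0.0195] cl 0.0584
-0.09 91 x-c [-0.0324  0.0222] cl 0.0579
-0.07 96 x-c [-0.023   0.0288] cl 0.0582
-0.05 97 x-c [-0.0233  0.0292] cl 0.0584
-0.03 99 x-c [-0.0227  0.0305] cl 0.0582
-0.01 99 x-c [-0.023   0.0297] cl 0.0589
0.01 97 x-c [-0.0225  0.0291] cl 0.0584
0.03 97 x-c [-0.0219  0.0293] cl 0.0585
```

All are flat on the floor and within ±6 mm of centre. Now the dial.

```bash
python3 -m inch '[{"slide":[-37,-1,0],"turn":2.4,"grip":8.5},{"slide":[-37,-1,0],"turn":2.4,"grip":8.5},{"slide":[-37,-1,0],"turn":2.4,"grip":8.5},{"slide":[-37,-1,0],"turn":2.4,"grip":8.5},{"slide":[-37,-1,0],"turn":2.4,"grip":8.5},{"slide":[-37,-1,0],"turn":2.4,"grip":8.5},{"slide":[-37,-1,0],"turn":2.4,"grip":8.5},{"slide":[-37,-1,0],"turn":2.4,"grip":8.5},{"slide":[-61.6,2.3,2],"turn":2.41,"grip":8.5},{"slide":[-61.6,2.3,2],"turn":2.41,"grip":8.5},{"slide":[-61.6,2.3,2],"turn":2.41,"grip":8.5},{"slide":[-61.6,2.3,2],"turn":2.41,"grip":8.5},{"slide":[-61.6,2.3,2],"turn":2.41,"grip":8.5},{"slide":[-61.6,2.3,2],"turn":2.41,"grip":8.5},{"slide":[-61.6,2.3,2],"turn":2.41,"grip":8.5},{"slide":[-61.6,2.3,2],"turn":2.41,"grip":8.5},{"slide":[-61.6,2.3,2],"turn":2.41,"grip":8.5},{"slide":[-61.6,2.3,2],"turn":2.41,"grip":8.5},{"slide":[-61.6,2.3,2],"turn":2.41,"grip":8.5}]'
python3 dial.py; python3 -c "
from h import *
to((.5268,-.4427,.06,2.323+np.pi/2))"
```

```text
time: 37.75
eef_pos: [0.5266, -0.443, 0.2703]
tcp_rot: [0.918, -0.397, -0.0, -0.0]
contact_force: [0.4, -0.5, -0.4]
opening: 0.994
finger_force: 0.0
242 [-0.03966937  0.0422173 ] ptr yaw 2.32508917961886 stub 2.32 peg -2.08
bar ((526.6740112304688, -442.9435729980469), (15.62782096862793, 59.1188850402832), 43.505062103271484)
at [ 0.5266 -0.443   0.2703] yaw -2.388 q [-0.85  0.29  1.5  -0.    1.35  1.54] t 37.8 F [ 0.3 -0.2 -1. ] open 0.99 0.0
(0.5268, -0.4427, 0.06, 3.8937963267948965) slide [-0. -0. 21.] turn 0.001 rows 5.0 q6 1.69
```

```bash
python3 -m inch '[{"slide":[0,0,5],"turn":0,"grip":5},{"slide":[0,0,10],"turn":0,"grip":5},{"slide":[0,0,15],"turn":0,"grip":5},{"slide":[0,0,15],"turn":0,"grip":5},{"slide":[0,0,18],"turn":0,"grip":5},{"slide":[0,0,20.8],"turn":0,"grip":5},{"slide":[0,0,20.8],"turn":0,"grip":5},{"slide":[0,0,20.8],"turn":0,"grip":1},{"slide":[0,0,20.8],"turn":0,"grip":1},{"slide":[0,0,20.8],"turn":0,"grip":1},{"slide":[0,0,20.8],"turn":0,"grip":1},{"slide":[0,0,20.8],"turn":0,"grip":1},{"slide":[0,0,20.8],"turn":0,"grip":1}]' 30 && python3 -m inch '[{"slide":[0,0,0],"turn":-1.88,"grip":1},{"slide":[0,0,0],"turn":-1.88,"grip":1},{"slide":[0,0,0],"turn":-1.88,"grip":1},{"slide":[0,0,0],"turn":-1.88,"grip":1},{"slide":[0,0,0],"turn":-1.88,"grip":1},{"slide":[0,0,0],"turn":-1.88,"grip":1},{"slide":[0,0,0],"turn":-1.88,"grip":1},{"slide":[0,0,0],"turn":-1.88,"grip":1},{"slide":[0,0,0],"turn":-1.88,"grip":1},{"slide":[0,0,0],"turn":-1.88,"grip":1},{"slide":[0,0,0],"turn":-1.88,"grip":1},{"slide":[0,0,0],"turn":-1.88,"grip":1},{"slide":[0,0,0],"turn":-1.88,"grip":1},{"slide":[0,0,0],"turn":-1.88,"grip":1},{"slide":[0,0,0],"turn":-1.88,"grip":1},{"slide":[0,0,0],"turn":-1.88,"grip":1}]'
python3 -c "
from h import *
to((.5268,-.4427,.06,4.203+np.pi/2))"
```

```text
time: 39.1
eef_pos: [0.5286, -0.4442, 0.0662]
tcp_rot: [0.917, -0.398, 0.003, 0.001]
contact_force: [0.9, 2.7, 6.5]
opening: 0.182
finger_force: 32.3
time: 40.7
eef_pos: [0.5283, -0.4409, 0.0661]
tcp_rot: [0.863, 0.506, 0.002, -0.001]
contact_force: [0.3, 10.1, 12.0]
opening: 0.181
finger_force: 33.0
at [ 0.5283 -0.4409  0.0661] yaw -0.51 q [-0.84  0.48  1.64  0.    1.02 -0.34] t 40.7 F [ 0.3 10.1 12. ] open 0.18 33.0
(0.5268, -0.4427, 0.06, 5.773796326794897) slide [-0.2 -0.   0.6] turn -0.0 rows 1.0 q6 -0.19
```

```bash
python3 -m inch '[{"slide":[0,0,0],"turn":0,"grip":5},{"slide":[0,0,0],"turn":0,"grip":5},{"slide":[0,0,0],"turn":0,"grip":5},{"slide":[0,0,-6],"turn":0,"grip":5},{"slide":[0,0,-12],"turn":0,"grip":8.5},{"slide":[0,0,-20],"turn":0,"grip":8.5},{"slide":[0,0,-20],"turn":0,"grip":8.5},{"slide":[0,0,-20],"turn":0,"grip":8.5},{"slide":[0,0,-20],"turn":0,"grip":8.5}]'; python3 dial.py; python3 look.py
```

```text
time: 41.6
eef_pos: [0.5269, -0.4441, 0.2649]
tcp_rot: [0.863, 0.506, 0.0, 0.002]
contact_force: [0.7, 0.5, -0.3]
opening: 0.993
finger_force: 0.0
170 [-0.02960832 -0.05413075] ptr yaw -2.0713162799227063 stub 2.32 peg -2.08
bar ((527.0648193359375, -442.7341003417969), (59.13392639160156, 15.243592262268066), 60.36269760131836)
carton px [162. 277.] xy [260.1 376.4] [54. 71.] long yaw 2.325 z 0.055
tote dark 400 [0.50893436 0.4028957  0.01357358] [0.56475528 0.49663497 0.08625521] 0.053203693445135536
in lane y -0.22050589353153038 0.0497323632848991 x 0.6321609620296955 0.698906221873955 1273
```

View pics/dl.png

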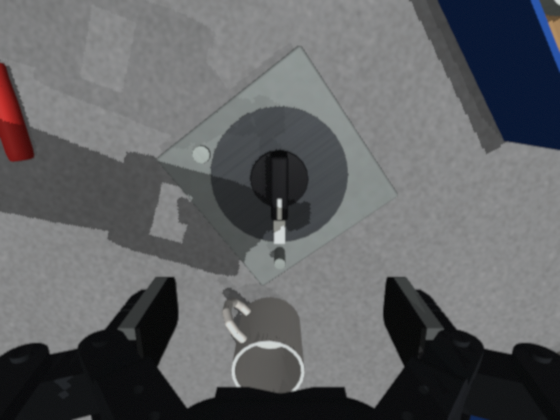

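The pointer at (279,230) is in line with the tall peg at (279,255). The queue and the case are unchanged, so I'm handing in.

```bash
python3 -c "
from plant import ctrl
print(ctrl.sign_off())"
```

```text
the job is handed in; nothing more can be done
None
```

I've handed the job in at about 42 s of robot time, but sign-off gave no verdict: the dial points at the tall peg, the case is in the tote, and all four brown cartons are closed up against the stop.

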